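# Hang the primed parts to dry under the extractor

## Robot

A 7-joint arm with a two-finger parallel gripper is mounted at the origin on the work surface. World frame = base frame: x ahead of the robot, y to its left, z up, the work surface at z = 0. Lengths are in m, angles in rad, forces in N, time in s.
With the tool pointing down it reaches from about 0.4 to 0.85 m from the base axis. Payload 10.4 kg.
Tool frame: the origin (TCP) lies at the very end of the fingers, on their centre line; the grasp point (between the pads) lies 19 mm behind it; x points along the fingers, y is the direction in which the jaws open and shut, and the axes are right-handed (so a half turn about x gives the same grasp; the last joint's range is limited). The gripper opens to 87 mm and grips with 3 to 60 N. Pads are 19 mm wide; open, the fingers measure 117 mm over their backs; the gripper's body (75 mm by 190 mm) begins 51 mm behind the grasp point.
Start: joints at [1.155, 0.332, -0.065, 1.46, 0.022, 1.35, -0.088], TCP at [0.239, -0.577, 0.223] pointing down, gripper open.
Joint ranges: [-2.6, 2.6], [-0.5, 2.12], [-1.47, 1.34], [0.16, 2.42], [-1.27, 4.41], [0.06, 2.06], [-2.6, 2.6]. Speed limits (rad/s): [2.22, 2.22, 2.79, 2.79, 3.14, 3.14, 3.14].

## Interface

Orientations are given as a unit quaternion [w, x, y, z].
In Python, from station import get_obs, optics, job_done gives the robot as it stands. The module is installed in compiled form; this text tells all that it offers.
- The arm moves only by the tool carry_out, never from a script. Its argument "moves" is a list that holds one entry, the list of rows, each a list of 6 numbers: the shift along the tool's x, y, z each as a share of 40 mm, from -1 to 1, then the turn, a rotation vector about the tool's x, y, z each as a share of 5 degrees, from -1 to 1. In form: [[[x, y, z, wx, wy, wz], ...]]. A call has exactly 10 rows; each row shifts and turns the commanded pose from where the row before left it, along the tool's axes as they then stand; what a row does not reach is not made up. A row lasts 1/10 s, in which the tool goes at most 50 mm and 8.59 degrees, less where a joint would pass 70% of its speed; a pose out of reach is approached as far as the arm can. A call with a number of a shift or a turn outside -1 to 1 is refused whole. A call with a gripper value outside its range is refused whole. "grip" is the closure, from -1 (fully open) to 1 (shut), set as the call begins (left out, the last holds). The fingers move at their own pace and stop on an object; "force" is the grip in N (left out, the last holds). Time passes only in rows, so rows that do not move let the fingers close, or fill a call up. It gives the time, the measured TCP pose, the force and the opening at its end, in the units of the state.
- get_obs(): the state, without advancing time (a new reading comes with each control period).
- optics.snapshot(name): name is "side" or "top" or "wrist"; returns a dict with "img" (480x640x3 uint8, red, green, blue), "intrinsics" (3x3 intrinsics, pixels), "extrinsics" (4x4, takes a point from camera to world coordinates). Camera axes: x right, y up, looking along -z (the intrinsics and any distortion apply to the point x, -y, -z); pixel columns grow to the right and rows downward; lengths in m; the calibration is good to about 2 mm. A picture is of the moment at which its call begins. There is no depth.
- job_done(): hands the job in, once; it reports no verdict.
The state is a dict: "time_s": time; "joints": joint angles; "qvel": joint speeds; "effort": joint torques, N m; "tcp_pos": TCP position; "orientation": TCP orientation; "wrist_force": force on the tool from outside, world axes, zero at the start; "wrist_torque": the same for the moment, N m; "width": opening from 0.0 (shut) to 1.0 (fully open).
Only numpy, scipy, OpenCV 4.12 (cv2) and the standard library are available. Lean on these libraries where they do the work, as an engineer would, in place of code of your own. Each camera call takes 0.05 s, during which the arm holds its last target.

## Task

The freshly primed model parts have to dry: first slide the extractor's fader all the way up to full, and with the fan at full hang every parts basket on the table by its handle on the drying rack, one to a hook, hanging straight and still. Only when all hang there and are let go, slide the fader back to the yellow pointer; leave the paint jar, the tape roll and the brush pot where they are.

Things in the scene. Friction and masses are not known exactly. Their poses are not given: they have to be found in the camera images.
- basket_blue_center (a point): blue loose parts basket, about 160 g; may be absent (None). Open tray 62 (x) x 78 (y) x 45 mm high; over it, in its y-z plane, two posts carry a flat upright grip board 10 (x) x 78 (y) x 42 mm (z), to be gripped from above across x. This point: half-way up, 68.5 mm above the underside and below the board's top. z up; a half turn is the same
- basket_blue_seat (a point): middle of the lower edge of the blue basket's grip board, the edge that bears on a hook; 95 mm above the basket's underside. Below it is a slot 50 mm high and 62 mm wide (y), open through along x, down to the tray's rim: the hook goes through it
- basket_orange_center (a point): orange loose parts basket, about 160 g; may be absent (None). Open tray 62 (x) x 78 (y) x 45 mm high; over it, in its y-z plane, two posts carry a flat upright grip board 10 (x) x 78 (y) x 42 mm (z), to be gripped from above across x. This point: half-way up, 68.5 mm above the underside and below the board's top. z up; a half turn is the same
- basket_orange_seat (a point): middle of the lower edge of the orange basket's grip board, the edge that bears on a hook; 95 mm above the basket's underside. Below it is a slot 50 mm high and 62 mm wide (y), open through along x, down to the tray's rim: the hook goes through it
- basket_green_center (a point): green loose parts basket, about 160 g; may be absent (None). Open tray 62 (x) x 78 (y) x 45 mm high; over it, in its y-z plane, two posts carry a flat upright grip board 10 (x) x 78 (y) x 42 mm (z), to be gripped from above across x. This point: half-way up, 68.5 mm above the underside and below the board's top. z up; a half turn is the same
- basket_green_seat (a point): middle of the lower edge of the green basket's grip board, the edge that bears on a hook; 95 mm above the basket's underside. Below it is a slot 50 mm high and 62 mm wide (y), open through along x, down to the tray's rim: the hook goes through it
- hook1 (a point): hook 1 of 3, 120 mm apart on a fixed rack: a level 8 mm rod along the rack's x, pointing to -x. This point: top of the rod, 200 mm up, where the board's edge should sit. Rod free 50 mm to +x (then a beam, top level with the rod), level 32 mm to -x, then the upturned tip, ending 51 mm out and 18 mm up. Axes: the rack's, z up. Below: only a 12 mm high foot
- hook2 (a point): hook 2 of 3, 120 mm apart on a fixed rack: a level 8 mm rod along the rack's x, pointing to -x. This point: top of the rod, 200 mm up, where the board's edge should sit. Rod free 50 mm to +x (then a beam, top level with the rod), level 32 mm to -x, then the upturned tip, ending 51 mm out and 18 mm up. Axes: the rack's, z up. Below: only a 12 mm high foot
- hook3 (a point): hook 3 of 3, 120 mm apart on a fixed rack: a level 8 mm rod along the rack's x, pointing to -x. This point: top of the rod, 200 mm up, where the board's edge should sit. Rod free 50 mm to +x (then a beam, top level with the rod), level 32 mm to -x, then the upturned tip, ending 51 mm out and 18 mm up. Axes: the rack's, z up. Below: only a 12 mm high foot
- fan_top (a point): top centre of the extractor fader's grey grip, a block 28 mm (x) by 20 mm (y) by 40 mm high, 74.5 mm above the table; it slides along the control box's +y, with about 1.5 N friction, and stays where it is left. Under it a 40 mm wide track (top 34 mm up) on a fixed black box 130 x 220 mm, 20 mm high
- fan (a joint): position of the fader in m: 0 is off, 0.12 is full (the end stop, at the red patch); grows along the control box's +y
- fader_full (a point): where the top centre of the fader's grip is when it stands at full (end stop); fixed to the control box, its axes are the box's (y: the direction that turns the fan up, z up)
- pointer_line (a point): yellow pointer fixed beside the track on its -x side, 10 mm high on the black box: the quiet drying setting. The fader is set to it when the middle of its grip is level with the pointer along the track, that is along y of this point's axes (the box's axes). It lies between 40 and 80 mm of fader position
- paint_jar: red paint jar with white cap, 48 mm wide, 65 mm high, not to be moved; origin at its underside
- tape_roll: yellow roll of masking tape, 100 mm wide, 25 mm high, not to be moved; origin at its underside
- brush_pot: black pot 70 mm wide, 85 mm high, with brushes standing up to 205 mm, not to be moved; origin at its underside
Mind the look-alikes: they are no part of the job. Several things look just like the part that bears basket_orange_center: the one meant starts farthest to the robot's right. Of the things that look like the part that bears basket_green_center, take the one that is farthest to the robot's left at the start.

How it is judged:
On the way, in this order (a step that is already met when the one before it is completed fails the run):
1. the fader is at full (over 110 of 120 mm) (value of joint fan above 0.11 m), for 0.2 s.
2. every basket hangs on a hook of its own, let go, the fader still at full ((y of basket_blue_seat in the frame of hook1 between -0.03 and 0.03 m or y of basket_blue_seat in the frame of hook2 between -0.03 and 0.03 m or y of basket_blue_seat in the frame of hook3 between -0.03 and 0.03 m) and x of basket_blue_seat in the frame of hook2 between -0.045 and 0.05 m and z of basket_blue_seat in the frame of hook2 between -0.008 and 0.012 m and angle between each of basket_blue_center, basket_orange_center, basket_green_center's own z axis and vertical below 0.3 rad and contact force between each of basket_blue, basket_orange, basket_green and the fingers below 0.1 N and (y of basket_orange_seat in the frame of hook1 between -0.03 and 0.03 m or y of basket_orange_seat in the frame of hook2 between -0.03 and 0.03 m or y of basket_orange_seat in the frame of hook3 between -0.03 and 0.03 m) and x of basket_orange_seat in the frame of hook2 between -0.045 and 0.05 m and z of basket_orange_seat in the frame of hook2 between -0.008 and 0.012 m and (y of basket_green_seat in the frame of hook1 between -0.03 and 0.03 m or y of basket_green_seat in the frame of hook2 between -0.03 and 0.03 m or y of basket_green_seat in the frame of hook3 between -0.03 and 0.03 m) and x of basket_green_seat in the frame of hook2 between -0.045 and 0.05 m and z of basket_green_seat in the frame of hook2 between -0.008 and 0.012 m and distance between each of basket_orange_seat, basket_green_seat and basket_blue_seat above 0.08 m and distance between basket_green_seat and basket_orange_seat above 0.08 m and value of joint fan above 0.11 m), for 0.3 s.
3. the fader is at the yellow pointer, within 6 mm (y of fan_top in the frame of pointer_line between -0.006 and 0.006 m), for 0.2 s.
At the end, for the whole second after the job is handed in: every basket present hangs by its grip board on a hook of its own (lower edge of the board on the rod, anywhere along its level part, within 30 mm across), upright within 0.3 rad, released and at rest, and the fader's middle is within 6 mm of the yellow pointer along the track (all of step 3 and (y of basket_blue_seat in the frame of hook1 between -0.03 and 0.03 m or y of basket_blue_seat in the frame of hook2 between -0.03 and 0.03 m or y of basket_blue_seat in the frame of hook3 between -0.03 and 0.03 m) and x of basket_blue_seat in the frame of hook2 between -0.045 and 0.05 m and z of basket_blue_seat in the frame of hook2 between -0.008 and 0.012 m and angle between each of basket_blue_center, basket_orange_center, basket_green_center's own z axis and vertical below 0.3 rad and contact force between each of basket_blue, basket_orange, basket_green and the fingers below 0.1 N and linear speed of each of basket_blue, basket_orange, basket_green below 0.05 m/s and (y of basket_orange_seat in the frame of hook1 between -0.03 and 0.03 m or y of basket_orange_seat in the frame of hook2 between -0.03 and 0.03 m or y of basket_orange_seat in the frame of hook3 between -0.03 and 0.03 m) and x of basket_orange_seat in the frame of hook2 between -0.045 and 0.05 m and z of basket_orange_seat in the frame of hook2 between -0.008 and 0.012 m and (y of basket_green_seat in the frame of hook1 between -0.03 and 0.03 m or y of basket_green_seat in the frame of hook2 between -0.03 and 0.03 m or y of basket_green_seat in the frame of hook3 between -0.03 and 0.03 m) and x of basket_green_seat in the frame of hook2 between -0.045 and 0.05 m and z of basket_green_seat in the frame of hook2 between -0.008 and 0.012 m and distance between each of basket_orange_seat, basket_green_seat and basket_blue_seat above 0.08 m and distance between basket_green_seat and basket_orange_seat above 0.08 m and velocity of joint fan below 0.01 m/s); the robot touches nothing.
It fails at once if the paint jar is shoved more than 30 mm (distance of paint_jar from where it was at the start of the episode above 0.03 m).
It fails at once if the tape roll is shoved more than 30 mm (distance of tape_roll from where it was at the start of the episode above 0.03 m).
It fails at once if the brush pot is shoved more than 30 mm (distance of brush_pot from where it was at the start of the episode above 0.03 m).
Of basket_blue, basket_orange, basket_green only 2 to 3 are there at a start; the rules pass over those that are not, and their reading is None.
At some moment in a run one of basket_blue, basket_orange, basket_green may be knocked a few centimetres aside while the robot is not near it.
It also fails if it takes over 210 s, if anything falls off the work surface, if the arm or the gripper's body presses on something with over 40 N, if the wrist force passes 120 N, or if a joint passes its speed limit or range.

## Working session

There is one attempt and no reset: what is moved stays moved. The work goes in short steps, Python scripts to look and compute and a tool call to move; the robot and the scene stay as the last step left them, time stands still between calls to the robot, and variables do not carry over. Pictures are saved under pics/ and viewed, and the job is handed in when it is done.

Besides the shell and the picture viewer there is one more tool, called after "Emit:" as name(argument=value, ...) on one line, values as JSON. carry_out: Moves the arm, as the interface text tells. Its arguments: {"type":"object","properties":{"moves":{"type":"array"},"grip":{"type":"number"},"force":{"type":"number"}},"required":["moves"]}

```bash
mkdir -p pics
python3 - <<'E'
from station import get_obs, optics
import cv2,json
o=get_obs(); print({k:(v if not hasattr(v,'tolist') else v.tolist()) for k,v in o.items()})
for n in ['side','top','wrist']:
    s=optics.snapshot(n); cv2.imwrite(f'pics/{n}0.png',s['img'][:,:,::-1]); print(n,s['intrinsics'],s['extrinsics'])
    print(s.keys())
E
```

```text
{'time_s': 0.0, 'joints': [1.1553968261112748, 0.3329128182992703, -0.06466180780776362, 1.4609608942876675, 0.021638805504368336, 1.3499161363729486, -0.08847748250382437], 'qvel': [7.8726527829486e-05, -0.0023751205655012735, 0.00019528538869017652, -0.0004036897387857519, 0.0003497878420061728, 0.000938241506602042, -8.552167519650011e-05], 'effort': [-2.9448491432049195e-05, -62.324488162994385, 0.024643977521918714, -38.99049997329712, -0.061489620711654425, 0.03957054577767849, 8.493864470437984e-05], 'tcp_pos': [0.23904090566536335, -0.5770453524486473, 0.22171895403141437], 'orientation': [-0.13747957108684028, -0.6933666761705961, -0.13850070887277516, 0.6936566683537736], 'wrist_force': [-0.19369226928864935, -0.054268974666163046, -0.19716833794856264], 'wrist_torque': [0.02424089826636469, 0.00408240751980171, -0.009729538232394482], 'width': 1.000959147439245}
side [[620.41413758   0.         313.66140571]
 [  0.         620.41413758 242.54414305]
 [  0.           0.           1.        ]] [[-9.95708267e-01  6.72889251e-02 -6.35393399e-02  3.90924838e-01]
 [-9.25461107e-
[... 301 characters left out ...]
615225 240.89765304]
 [  0.           0.           1.        ]] [[-0.02571771  0.98834857 -0.15001902  0.30346083]
 [-0.99940991 -0.02200179  0.02637728  0.03926895]
 [ 0.02276926  0.15060886  0.98833119  1.25700445]
 [ 0.          0.          0.          1.        ]]
dict_keys(['img', 'intrinsics', 'extrinsics'])
wrist [[424.09286769   0.         312.70146693]
 [  0.         424.09286769 243.34899455]
 [  0.           0.           1.        ]] [[ 0.38273556  0.89285078  0.23734149  0.30427842]
 [-0.92385489  0.37054843  0.09584363 -0.55060621]
 [-0.00237246 -0.25595187  0.96668662  0.38360499]
 [ 0.          0.          0.          1.        ]]
dict_keys(['img', 'intrinsics', 'extrinsics'])
```

View pics/top0.png

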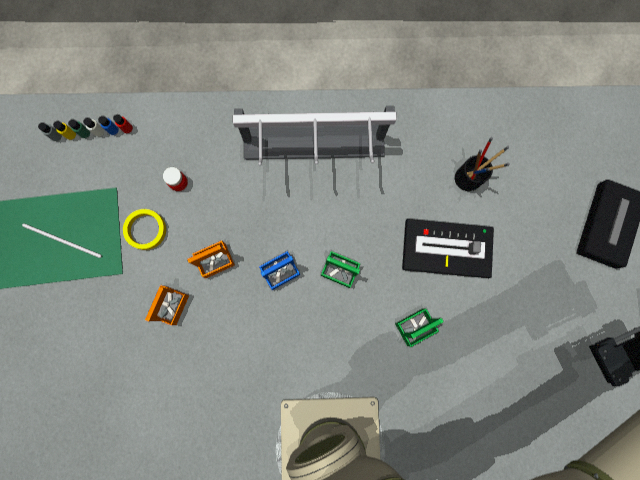

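View pics/side0.png

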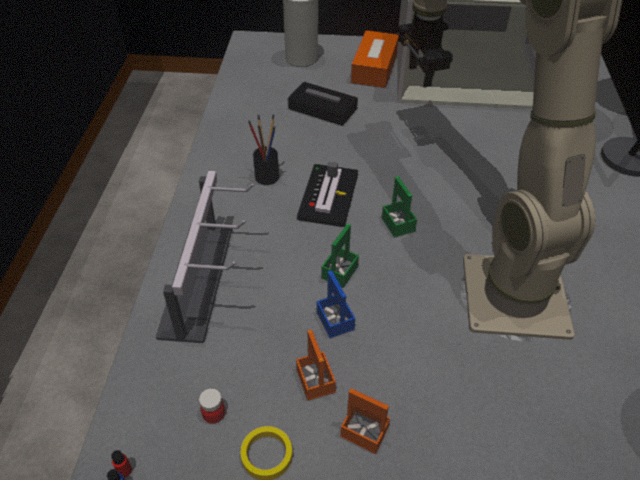

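View pics/wrist0.png

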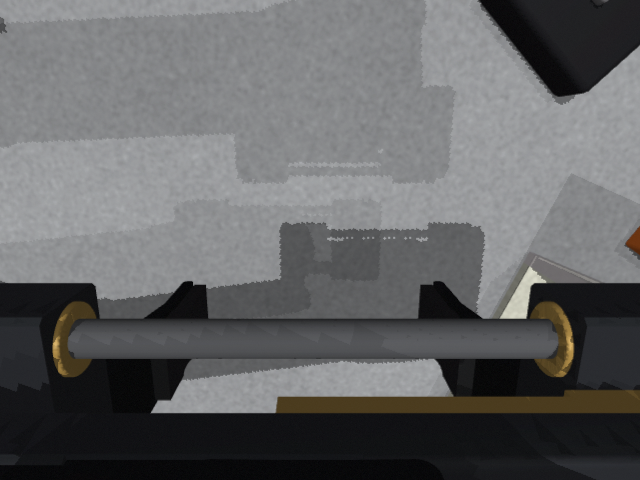

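```bash
cat > h.py <<'E'
import numpy as np,cv2
from station import get_obs, optics
from scipy.spatial.transform import Rotation as R
def snap(n,save=None):
    s=optics.snapshot(n)
    if save: cv2.imwrite(f'pics/{save}.png',s['img'][:,:,::-1])
    return s
def proj(s,P):
    P=np.atleast_2d(np.asarray(P,float)); T=np.linalg.inv(np.asarray(s['extrinsics']))
    c=P@T[:3,:3].T+T[:3,3]; q=np.c_[c[:,0],-c[:,1],-c[:,2]]@np.asarray(s['intrinsics']).T
    return q[:,:2]/q[:,2:]
def unproj(s,uv,z):
    uv=np.atleast_2d(np.asarray(uv,float)); E=np.asarray(s['extrinsics'])
    d=np.c_[uv,np.ones(len(uv))]@np.linalg.inv(np.asarray(s['intrinsics'])).T
    d=np.c_[d[:,0],-d[:,1],-d[:,2]]@E[:3,:3].T
    t=(z-E[2,3])/d[:,2]; return E[:3,3]+d*t[:,None]
def crop(img,box,f,name):
    x0,y0,x1,y1=box; c=cv2.resize(img[y0:y1,x0:x1],None,fx=f,fy=f,interpolation=cv2.INTER_CUBIC)
    cv2.imwrite(f'pics/{name}.png',c[:,:,::-1])
def state():
    o=get_obs(); 
    q=np.array(o['orientation']); M=R.from_quat([q[1],q[2],q[3],q[0]]).as_matrix()
    return o,np.array(o['tcp_pos']),M
E
python3 - <<'E'
from h import *
s=snap('top'); np.save('top_E.npy',s['extrinsics'])
crop(s['img'],(180,220,380,300),4,'c1'); crop(s['img'],(395,205,505,285),7,'c2'); crop(s['img'],(225,95,405,205),4,'c3')
s=snap('side')
crop(s['img'],(290,220,400,410),3,'c4'); crop(s['img'],(290,140,370,230),6,'c5'); crop(s['img'],(150,160,270,345),3,'c6')
E
```

```text
(no output)
```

View pics/c1.png

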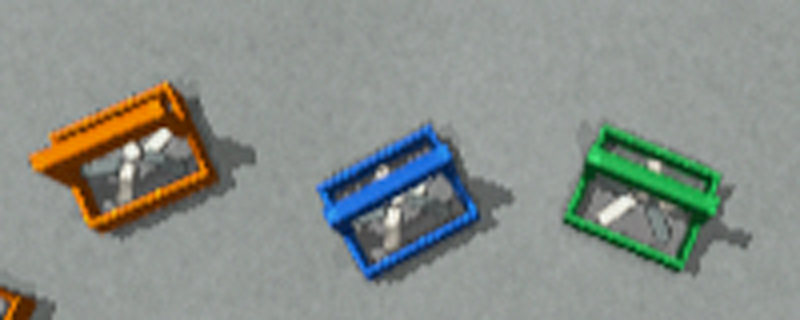

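View pics/c2.png

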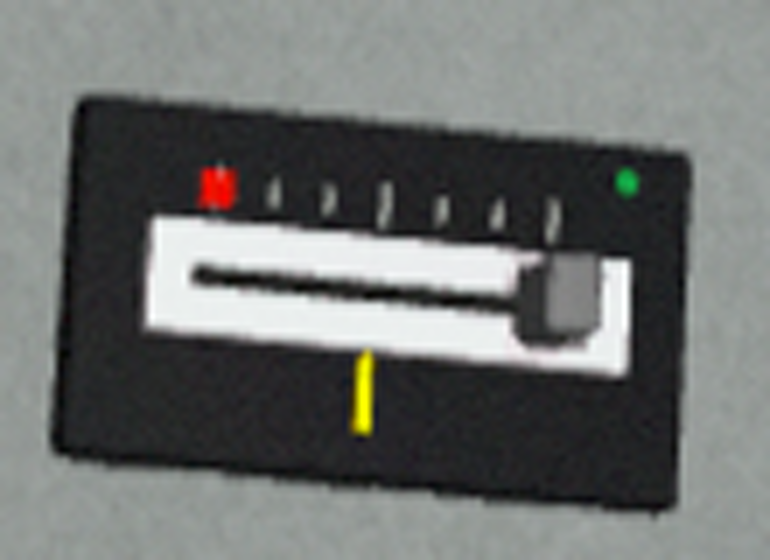

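View pics/c3.png

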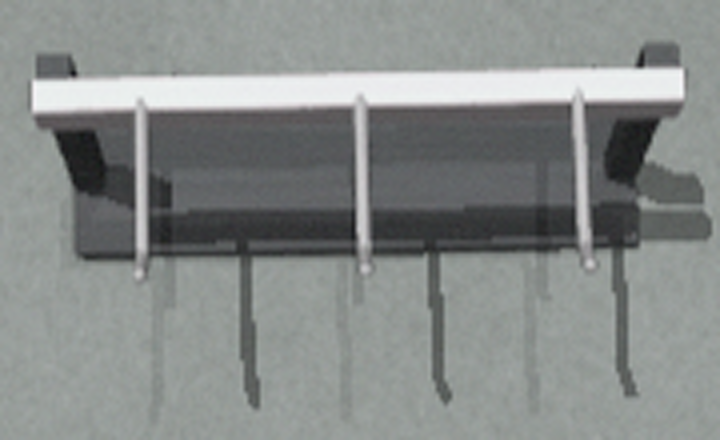

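View pics/c4.png

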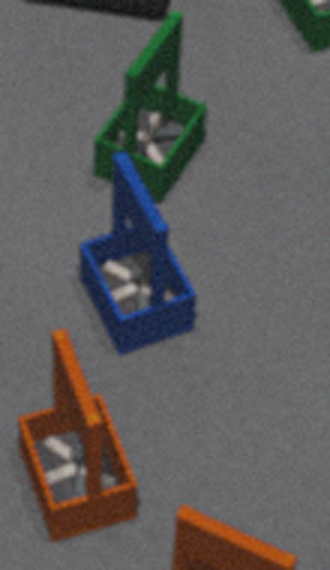

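View pics/c5.png

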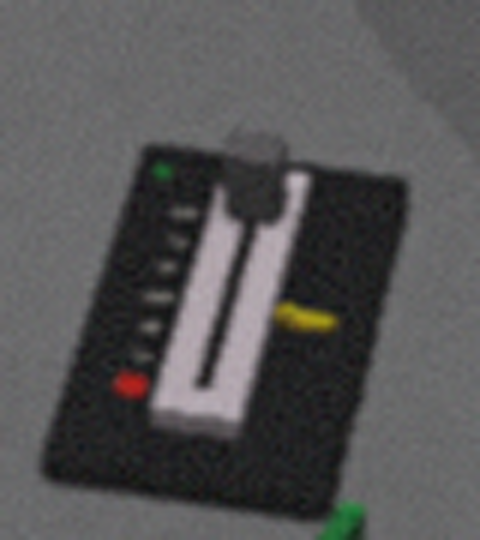

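View pics/c6.png

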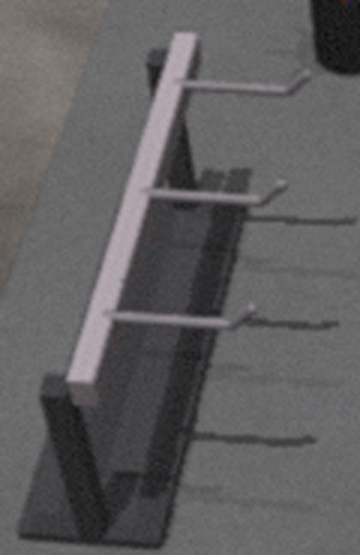

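```bash
cat > fit.py <<'E'
from h import *
from scipy.optimize import least_squares
st=snap('top'); ss=snap('side')
def up(c,off,f): c=np.array(c,float); return np.array(off)+(c+0.5)/f-0.5
# rack
top=up([(140,100),(140,272),(361,97),(365,267),(578,92),(588,263)],(225,95),4)
side=up([(108,316),(252,309),(147,190),(282,185),(181,85),(305,76)],(150,160),3)
def rack(p):
    c,s=np.cos(p[2]),np.sin(p[2]); out=[]
    for k in (1,0,-1):
        for l in [(0.05,0,-.004),(-.048,0,.014)]:
            x,y=l[0],.12*k; out.append([p[0]+c*x-s*y,p[1]+s*x+c*y,.2+l[2]])
    return np.array(out)
f=lambda p: np.r_[(proj(st,rack(p))-top).ravel(),(proj(ss,rack(p))-side).ravel()]
r=least_squares(f,[0.65,0.05,0]); print('rack',r.x,np.round(r.fun.reshape(-1,2),1).tolist())
for h in ('top','side'):
    ff=(lambda p: (proj(st,rack(p))-top).ravel()) if h=='top' else (lambda p:(proj(ss,rack(p))-side).ravel())
    print(h,least_squares(ff,[.65,.05,0]).x)
# fader box
tb=up([(82,97),(692,153),(672,513),(53,457)],(395,205),7)
sb=up([(145,147),(408,180),(325,520),(42,478)],(290,140),6)
bt=unproj(st,tb,.02); print('box top cam',bt.round(4).tolist())
bs=unproj(ss,sb,.02); print('box side cam',bs.round(4).tolist())
yt=unproj(st,up([(367,352),(361,432)],(395,205),7),.03); ys=unproj(ss,up([(280,312),(335,320)],(290,140),6),.03)
print('pointer',yt.round(4).tolist(),ys.round(4).tolist())
print('red',unproj(st,up([(217,188)],(395,205),7),.02).round(4),unproj(ss,up([(131,385)],(290,140),6),.02).round(4))
print('grip',unproj(st,up([(573,293)],(395,205),7),.0745).round(4),unproj(ss,up([(256,147)],(290,140),6),.0745).round(4))
print('slotend',unproj(st,up([(195,275)],(395,205),7),.034).round(4), 'track', unproj(st,up([(152,215),(630,258),(628,375),(143,328)],(395,205),7),.034).round(4).tolist())
E
python3 fit.py
```

```text
rack [0.68288511 0.01988799 0.00216427] [[-0.2, 1.5], [-0.6, -0.8], [-0.6, 1.3], [-0.4, -0.7], [-0.4, 1.5], [0.0, -0.8], [1.0, -0.6], [-1.3, -0.8], [0.4, 0.5], [-1.4, -0.7], [0.2, -0.7], [-0.3, -1.0]]
top [0.68355693 0.01910975 0.00183346]
side [0.68199205 0.02157687 0.00211042]
box top cam [[0.5432, -0.2066, 0.02], [0.5182, -0.424, 0.02], [0.3901, -0.407, 0.02], [0.4149, -0.1898, 0.02]]
box side cam [[0.5191, -0.4169, 0.02], [0.3926, -0.4042, 0.02], [0.4183, -0.1746, 0.02], [0.5432, -0.189, 0.02]]
pointer [[0.4483, -0.3001, 0.03], [0.4202, -0.2962, 0.03]] [[0.4463, -0.295, 0.03], [0.4212, -0.2919, 0.03]]
red [[ 0.5093 -0.253   0.02  ]] [[ 0.5101 -0.2514  0.02  ]]
grip [[ 0.4615 -0.3592  0.0745]] [[ 0.4626 -0.3563  0.0745]]
slotend [[ 0.4763 -0.2402  0.034 ]] track [[0.4978, -0.2263, 0.034], [0.4789, -0.3939, 0.034], [0.4376, -0.3901, 0.034], [0.458, -0.221, 0.034]]
```

```bash
cat > bask.py <<'E'
from h import *
from scipy.optimize import minimize
# boxes: (cx,cy,cz,hx,hy,hz)
t=.0015
BX=[(-.031+t,0,.0225,t,.039,.0225),(.031-t,0,.0225,t,.039,.0225),(0,-.039+t,.0225,.031,t,.0225),(0,.039-t,.0225,.031,t,.0225),
    (0,.035,.07,.005,.004,.026),(0,-.035,.07,.005,.004,.026),(0,0,.116,.005,.039,.021)]
HUE={'orange':(5,22),'blue':(105,125),'green':(50,80)}
def mask(img,col,sat=120):
    h=cv2.cvtColor(img,cv2.COLOR_RGB2HSV); a,b=HUE[col]
    return ((h[...,0]>=a)&(h[...,0]<=b)&(h[...,1]>sat)&(h[...,2]>25)).astype(np.float32)
def render(s,p,F=4):
    m=np.zeros((480*1,640*1),np.uint8); 
    c,sn=np.cos(p[2]),np.sin(p[2]); x0=0
    sh=6
    for b in BX:
        q=np.array([[b[0]+i*b[3],b[1]+j*b[4],b[2]+k*b[5]] for i in(-1,1) for j in(-1,1) for k in(-1,1)])
        w=np.c_[p[0]+c*q[:,0]-sn*q[:,1],p[1]+sn*q[:,0]+c*q[:,1],q[:,2]]
        u=proj(s,w).astype(np.float32); hull=cv2.convexHull(u)[:,0]
        lay=np.zeros_like(m); cv2.fillConvexPoly(lay,np.round(hull*64).astype(np.int32),255,cv2.LINE_AA,sh); m=np.maximum(m,lay)
    return m/255.
def fit(views,col,x0,rad=45):
    M=[]
    for s in views:
        k=mask(s['img'],col); c=proj(s,[[x0[0],x0[1],.07]])[0]
        g=np.zeros_like(k); cv2.circle(g,(int(c[0]),int(c[1])),rad,1,-1); k=k*g; M.append(k)
    def cost(p):
        return sum(np.abs(render(s,p)-k).sum()/k.sum() for s,k in zip(views,M))
    best=None
    for dy in (0,.5,-.5,1,-1):
        r=minimize(cost,[x0[0],x0[1],x0[2]+dy],method='Nelder-Mead',options=dict(initial_simplex=np.array([[x0[0],x0[1],x0[2]+dy]]*4)+np.array([[0,0,0],[.015,0,0],[0,.015,0],[0,0,.2]]),xatol=1e-4,fatol=1e-4))
        if best is None or r.fun<best.fun: best=r
    return best.x,best.fun,M
E
cat > runb.py <<'E'
from bask import *
st=snap('top'); ss=snap('side')
G={'orange':((212,260),.4),'blue':((280,270),.5),'green':((341,268),-.4)}
for c,(uv,y) in G.items():
    w=unproj(st,[uv],.06)[0]
    for nm,v in (('both',[st,ss]),('top',[st]),('side',[ss])):
        x,f,M=fit(v,c,[w[0],w[1],y]); print(c,nm,x.round(4),round(f,3))
        if nm=='both': 
            for s in v:
                e=cv2.Canny((render(s,x)*255).astype(np.uint8),50,150); s['img']=s['img'].copy(); s['img'][e>0]=(255,255,255)
crop(st['img'],(180,220,380,300),4,'d1'); crop(ss['img'],(290,220,400,410),3,'d2')
E
python3 runb.py
python3 - <<'E'
from h import *
o,p,M=state(); print(p,M.round(3).tolist())
s=snap('top'); print(unproj(s,[(473,180),(212,260),(175,180)],.05).round(3).tolist())
E
```

```text
orange both [0.4523 0.2717 0.4059] 0.527
orange top [0.4518 0.2716 0.4482] 0.264
orange side [0.4518 0.2717 0.3591] 0.278
blue both [0.4209 0.1108 0.4704] 0.715
blue top [0.4211 0.1109 0.4903] 0.508
blue side [0.4213 0.1106 0.3893] 0.336
green both [ 0.4203 -0.0366 -0.3479] 2.331
green top [ 0.4202 -0.0367 -0.4085] 0.587
green side [ 0.4197 -0.0425 -0.2392] 1.794
[ 0.23923532 -0.57738072  0.22251703] [[0.0, 0.383, -0.924], [0.0, -0.924, -0.383], [-1.0, -0.0, -0.0]]
[[0.63, -0.371, 0.05], [0.446, 0.269, 0.05], [0.645, 0.36, 0.05]]
```

```bash
sed -i "s/'green':(50,80)/'green':(48,85)/; s/rad=45/rad=38/; s/>25)/>12)/" bask.py
python3 - <<'E'
from bask import *
ss=snap('side');st=snap('top')
h=cv2.cvtColor(ss['img'],cv2.COLOR_RGB2HSV); print(h[255:280:6,325:360:6].tolist())
print(mask(ss['img'],'green')[225:290,315:365].sum(), mask(st['img'],'green')[240:300,315:370].sum())
E
python3 runb.py
```

```text
[[[120, 7, 111], [69, 141, 78], [68, 130, 57], [66, 121, 57], [69, 104, 59], [69, 153, 70]], [[65, 104, 105], [70, 159, 48], [126, 16, 78], [6, 17, 73], [78, 18, 69], [67, 143, 57]], [[69, 164, 95], [71, 68, 60], [175, 19, 79], [0, 9, 58], [68, 146, 103], [65, 127, 44]], [[65, 134, 57], [109, 194, 154], [68, 144, 76], [15, 25, 161], [63, 111, 53], [75, 10, 103]], [[69, 73, 59], [109, 171, 88], [93, 117, 63], [71, 130, 59], [74, 47, 70], [120, 2, 107]]]
470.0 483.0
orange both [0.4523 0.2715 0.39  ] 0.524
orange top [0.4519 0.2715 0.4463] 0.237
orange side [0.4519 0.2711 0.3621] 0.292
blue both [0.4207 0.1112 0.4659] 0.714
blue top [0.4204 0.1108 0.4667] 0.549
blue side [0.4213 0.1111 0.3972] 0.342
green both [ 0.4203 -0.0366 -0.3452] 2.386
green top [ 0.4202 -0.0367 -0.4085] 0.609
green side [ 0.4198 -0.0424 -0.2373] 1.844
```

View pics/d1.png

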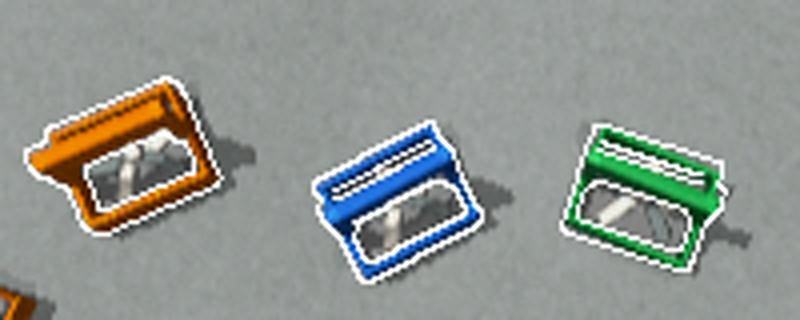

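View pics/d2.png

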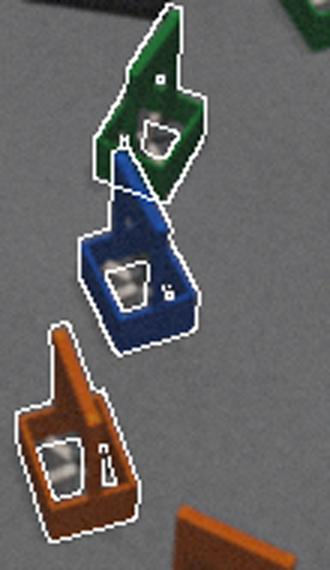

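Emit:
carry_out(moves=[[[0,-0.29,-0.725,0,0,0],[0,-0.29,-0.725,0,0,0],[0,-0.29,-0.725,0,0,0],[0,-0.29,-0.725,0,0,0],[0,-0.29,-0.725,0,0,0],[0,-0.29,-0.725,0,0,0],[0,-0.29,-0.725,0,0,0],[0,-0.29,-0.725,0,0,0],[0,-0.29,-0.725,0,0,0],[0,-0.29,-0.725,0,0,0]]], grip=-1)

```text
time_s: 1.7
tcp_pos: [0.4636, -0.3583, 0.2228]
orientation: [0.138, 0.694, 0.138, -0.693]
wrist_force: [0.5, -0.5, 0.3]
width: 0.998
```

Emit:
carry_out(moves=[[[0,0,0,0.6,0,0],[0,0,0,0.6,0,0],[0,0,0,0.6,0,0],[0,0,0,0.6,0,0],[0,0,0,0.6,0,0],[0,0,0,0.6,0,0],[0,0,0,0.6,0,0],[0,0,0,0.6,0,0],[0,0,0,0.6,0,0],[0,0,0,0.4,0,0]]])

```text
time_s: 2.7
tcp_pos: [0.4628, -0.3593, 0.2226]
orientation: [-0.041, 0.706, -0.041, -0.706]
wrist_force: [-0.8, -0.5, -0.0]
width: 1.0
```

```bash
cat >> h.py <<'E'
def go(target,ang=None):
    o,p,M=state(); d=M.T@(np.array(target)-p)
    a=np.degrees(np.arctan2(M[1,1],M[0,1])); print('tcp',p.round(4),'jaw ang',round(a,2),'tilt',M[2].round(3),'d_tool mm',(d*1000).round(1),'units',(d/.04).round(2),'F',np.round(o['wrist_force'],1),'w',round(o['width'],3),'t',round(o['time_s'],1),'q',np.round(o['joints'],2))
    if ang is not None:
        w=-(ang-a); w=(w+90)%180-90; print('turn about tool x deg',round(w,2),'units',round(w/5,2))
E
python3 - <<'E'
from h import *
go([.462,-.358,.05],-96.5)
s=snap('wrist','w1')
E
```

```text
tcp [ 0.4628 -0.3593  0.2226] jaw ang -96.61 tilt [-1.  0. -0.] d_tool mm [172.6  -1.2   1. ] units [ 4.32 -0.03  0.02] F [-0.8 -0.5 -0. ] w 1.0 t 2.7 q [ 0.74  0.25 -0.19  1.56  0.05  1.33 -1.14]
turn about tool x deg -0.11 units -0.02
```

View pics/w1.png

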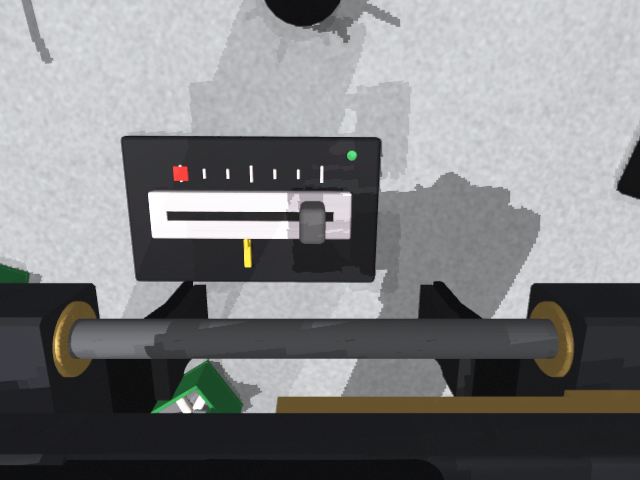

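Emit:
carry_out(moves=[[[0.5,0,0,0,0,0],[0.5,0,0,0,0,0],[0.5,0,0,0,0,0],[0.5,0,0,0,0,0],[0.5,0,0,0,0,0],[0.5,0,0,0,0,0],[0.5,0,0,0,0,0],[0.4,0,0,0,0,0],[0.3,0,0,0,0,0],[0.1,0,0,0,0,0]]])

```text
time_s: 3.75
tcp_pos: [0.4622, -0.3589, 0.0494]
orientation: [0.04, -0.705, 0.04, 0.706]
wrist_force: [0.4, 0.0, -0.5]
width: 1.006
```

Emit:
carry_out(moves=[[[0,0,0,0,0,0],[0,0,0,0,0,0],[0,0,0,0,0,0],[0,0,0,0,0,0],[0,0,0,0,0,0],[0,0,0,0,0,0],[0,0,0,0,0,0],[0,0,0,0,0,0],[0,0,0,0,0,0],[0,0,0,0,0,0]]], grip=1, force=15)

```text
time_s: 4.75
tcp_pos: [0.4627, -0.3592, 0.0505]
orientation: [0.04, -0.706, 0.04, 0.706]
wrist_force: [0.4, 0.1, -1.2]
width: 0.226
```

Emit:
carry_out(moves=[[[0,-0.35,0,0,0,0],[0,-0.35,0,0,0,0],[0,-0.35,0,0,0,0],[0,-0.35,0,0,0,0],[0,-0.35,0,0,0,0],[0,-0.35,0,0,0,0],[0,-0.35,0,0,0,0],[0,-0.2,0,0,0,0],[0,-0.1,0,0,0,0],[0,0,0,0,0,0]]])

```text
time_s: 5.75
tcp_pos: [0.4761, -0.2479, 0.0506]
orientation: [-0.04, 0.706, -0.039, -0.706]
wrist_force: [6.2, 1.2, -4.3]
width: 0.231
```

Run:
```python
from h import *
go([.4736,-.2455,.05],-96.5)
s=snap('top'); crop(s['img'],(395,205,505,285),7,'e2')
s=snap('side'); crop(s['img'],(290,140,370,230),6,'e3')
```

```text
tcp [ 0.4761 -0.2479  0.0506] jaw ang -96.39 tilt [-1.    -0.001 -0.001] d_tool mm [ 0.6 -2.1  2.7] units [ 0.01 -0.05  0.07] F [ 6.2  1.2 -4.3] w 0.231 t 5.8 q [ 0.61  0.32 -0.25  1.87  0.09  0.96 -1.36]
turn about tool x deg 0.11 units 0.02
```

View pics/e3.png

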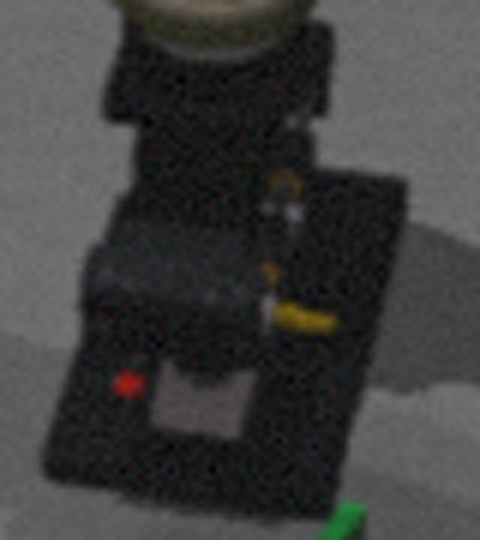

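Emit:
carry_out(moves=[[[0,-0.05,0.03,0,0,0],[0,-0.05,0.03,0,0,0],[0,-0.05,0,0,0,0],[0,-0.05,0,0,0,0],[0,-0.05,0,0,0,0],[0,0,0,0,0,0],[0,0,0,0,0,0],[0,0,0,0,0,0],[0,0,0,0,0,0],[0,0,0,0,0,0]]])

```text
time_s: 6.85
tcp_pos: [0.4747, -0.2463, 0.0514]
orientation: [-0.039, 0.708, -0.045, -0.704]
wrist_force: [9.7, -27.4, -13.8]
width: 0.229
```

Emit:
carry_out(moves=[[[0,0.05,0,0,0,0],[0,0.05,0,0,0,0],[0,0.04,0,0,0,0],[0,0,0,0,0,0],[0,0,0,0,0,0],[0,0,0,0,0,0],[0,0,0,0,0,0],[0,0,0,0,0,0],[0,0,0,0,0,0],[0,0,0,0,0,0]]])

```text
time_s: 7.85
tcp_pos: [0.4747, -0.2468, 0.0514]
orientation: [-0.039, 0.707, -0.041, -0.705]
wrist_force: [7.6, -9.2, -5.9]
width: 0.228
```

Emit:
carry_out(moves=[[[0,0,0,0,0,0],[0,0,0,0,0,0],[0,0,0,0,0,0],[0,0,0,0,0,0],[0,0,0,0,0,0],[0,0,0,0,0,0],[-0.3,0,0,0,0,0],[-0.6,0,0,0,0,0],[-0.8,0,0,0,0,0],[-0.8,0,0,0,0,0]]], grip=-1)

```text
time_s: 8.85
tcp_pos: [0.4732, -0.2451, 0.1524]
orientation: [-0.04, 0.706, -0.04, -0.706]
wrist_force: [1.5, -0.5, -0.1]
width: 0.986
```

Emit:
carry_out(moves=[[[-1,0,0,0,0,0],[-1,0,0,0,0,0],[-1,0,0,0,0,0],[0,0,0,0,0,0],[0,0,0,0,0,0],[0,0,0,0,0,0],[0,0,0,0,0,0],[0,0,0,0,0,0],[0,0,0,0,0,0],[0,0,0,0,0,0]]])

```text
time_s: 9.85
tcp_pos: [0.4732, -0.2453, 0.2703]
orientation: [0.04, -0.706, 0.04, 0.706]
wrist_force: [0.2, 0.7, 0.1]
width: 1.004
```

```bash
python3 - <<'E'
from h import *
go([.4736,-.2455,.05],-96.5)
s=snap('wrist','w2')
E
sed -i 's/def mask(img,col,sat=120)/def mask(img,col,sat=90)/' bask.py; python3 runb.py
```

```text
tcp [ 0.4732 -0.2453  0.2703] jaw ang -96.49 tilt [-1. -0.  0.] d_tool mm [ 2.203e+02  2.000e-01 -5.000e-01] units [ 5.51  0.01 -0.01] F [0.2 0.7 0.1] w 1.004 t 9.8 q [ 0.62  0.12 -0.25  1.62  0.03  1.41 -1.32]
turn about tool x deg 0.01 units 0.0
orange both [0.4522 0.2717 0.4042] 0.411
orange top [0.4521 0.2717 0.4457] 0.211
orange side [0.452  0.2711 0.3702] 0.234
blue both [0.421  0.1108 0.4703] 0.518
blue top [0.4211 0.1108 0.4851] 0.459
blue side [0.4208 0.1106 0.4123] 0.231
green both [ 0.4203 -0.0369 -0.3829] 0.996
green top [ 0.4203 -0.037  -0.4067] 0.485
green side [ 0.42   -0.0392 -0.3177] 0.604
```

View pics/w2.png

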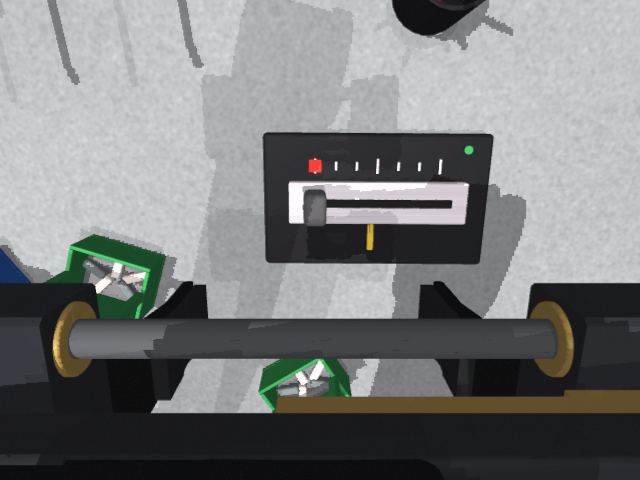

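Emit:
carry_out(moves=[[[0,-0.5,0.19,0,0,0],[0,-0.5,0.19,0,0,0],[0,-0.5,0.19,0,0,0],[0,-0.5,0.19,0,0,0],[0,-0.5,0.19,0,0,0],[0,-0.5,0.19,0,0,0],[0,-0.5,0.19,0,0,0],[0,-0.5,0.19,0,0,0],[0,-0.5,0.19,0,0,0],[0,-0.5,0.19,0,0,0]]])

```text
time_s: 11.0
tcp_pos: [0.4199, -0.0367, 0.2707]
orientation: [-0.04, 0.706, -0.04, -0.706]
wrist_force: [-0.1, 0.7, 0.9]
width: 0.996
```

Emit:
carry_out(moves=[[[0,0,0,-1,0,0],[0,0,0,-1,0,0],[0,0,0,-1,0,0],[0,0,0,-1,0,0],[0,0,0,-1,0,0],[0,0,0,-1,0,0],[0,0,0,-1,0,0],[0,0,0,-1,0,0],[0,0,0,-1,0,0],[0,0,0,-1,0,0]]])

```text
time_s: 12.0
tcp_pos: [0.4202, -0.0376, 0.2706]
orientation: [0.263, 0.656, 0.263, -0.656]
wrist_force: [-0.5, -0.0, -0.5]
width: 1.003
```

Emit:
carry_out(moves=[[[0,0,0,-1,0,0],[0,0,0,-1,0,0],[0,0,0,-1,0,0],[0,0,0,-1,0,0],[0,0,0,-0.6,0,0],[0,0,0,0,0,0],[0,0,0,0,0,0],[0,0,0,0,0,0],[0,0,0,0,0,0],[0,0,0,0,0,0]]])

```text
time_s: 13.0
tcp_pos: [0.4204, -0.038, 0.2705]
orientation: [-0.388, -0.591, -0.388, 0.591]
wrist_force: [-0.4, -0.0, 0.0]
width: 0.995
```

Run:
```python
from h import *
go([.4203,-.037,.103],-23)
s=snap('wrist','w3')
```

```text
tcp [ 0.4204 -0.038   0.2705] jaw ang -23.52 tilt [-1.  0.  0.] d_tool mm [167.5  -0.5  -0.8] units [ 4.19 -0.01 -0.02] F [-0.4 -0.   0. ] w 0.995 t 13.0 q [ 0.38 -0.13 -0.36  1.86 -0.05  1.4  -0.38]
turn about tool x deg -0.52 units -0.1
```

View pics/w3.png

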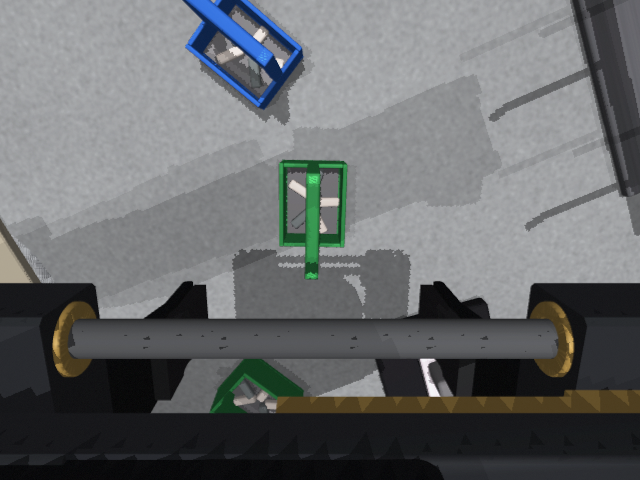

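Emit:
carry_out(moves=[[[0.5,0,0,0,0,0],[0.5,0,0,0,0,0],[0.5,0,0,0,0,0],[0.5,0,0,0,0,0],[0.5,0,0,0,0,0],[0.5,0,0,0,0,0],[0.5,0,0,0,0,0],[0.4,0,0,0,0,0],[0.2,0,0,0,0,0],[0.1,0,0,0,0,0]]])

```text
time_s: 14.05
tcp_pos: [0.4202, -0.038, 0.1021]
orientation: [-0.387, -0.591, -0.388, 0.592]
wrist_force: [0.1, -0.0, 0.2]
width: 1.0
```

Emit:
carry_out(moves=[[[0,0,0,0,0,0],[0,0,0,0,0,0],[0,0,0,0,0,0],[0,0,0,0,0,0],[0,0,0,0,0,0],[0,0,0,0,0,0],[0,0,0,0,0,0],[0,0,0,0,0,0],[0,0,0,0,0,0],[0,0,0,0,0,0]]], grip=1, force=25)

```text
time_s: 15.05
tcp_pos: [0.4204, -0.038, 0.1025]
orientation: [-0.388, -0.591, -0.388, 0.591]
wrist_force: [0.3, -0.6, -0.1]
width: 0.17
```

Run:
```python
from h import *
go([.4203,-.037,.28],0)
```

```text
tcp [ 0.4204 -0.038   0.1025] jaw ang -23.5 tilt [-1.  0.  0.] d_tool mm [-177.5   -0.5   -0.9] units [-4.44 -0.01 -0.02] F [ 0.3 -0.6 -0.1] w 0.17 t 15.1 q [ 0.36  0.02 -0.38  2.09  0.01  1.03 -0.43]
turn about tool x deg -23.5 units -4.7
```

Emit:
carry_out(moves=[[[0,0,0,0,0,0],[0,0,0,0,0,0],[0,0,0,0,0,0],[0,0,0,0,0,0],[0,0,0,0,0,0],[-0.1,0,0,0,0,0],[-0.1,0,0,0,0,0],[-0.2,0,0,0,0,0],[-0.2,0,0,0,0,0],[-0.2,0,0,0,0,0]]])

```text
time_s: 16.05
tcp_pos: [0.4206, -0.038, 0.1355]
orientation: [0.388, 0.591, 0.388, -0.591]
wrist_force: [0.4, -0.7, -1.9]
width: 0.113
```

Run:
```python
from h import *
go([.4203,-.037,.28],0)
s=snap('wrist','w4'); s=snap('side'); crop(s['img'],(290,190,400,300),6,'w4s')
```

```text
tcp [ 0.4206 -0.038   0.1355] jaw ang -23.49 tilt [-1.     0.001 -0.   ] d_tool mm [-144.5   -0.6   -0.8] units [-3.61 -0.02 -0.02] F [ 0.4 -0.7 -1.9] w 0.113 t 16.1 q [ 0.37 -0.02 -0.38  2.06 -0.01  1.11 -0.42]
turn about tool x deg -23.49 units -4.7
```

View pics/w4.png

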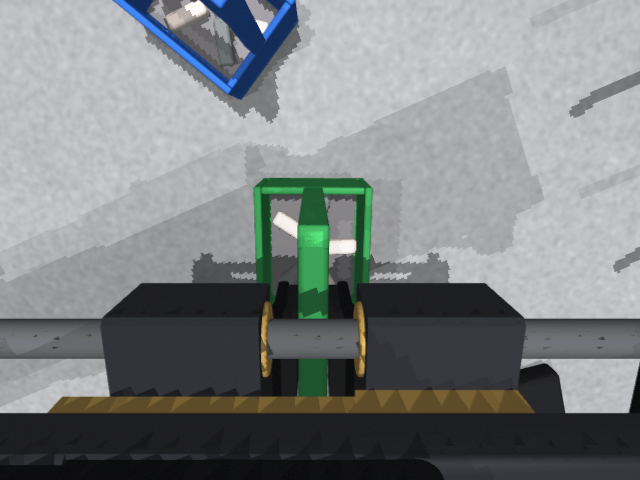

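View pics/w4s.png

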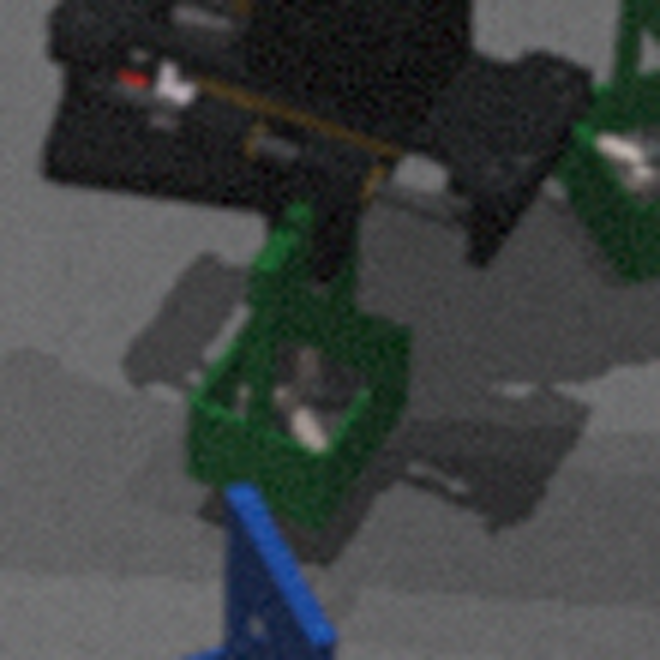

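Emit:
carry_out(moves=[[[-0.5,0,0,0,0,0],[-0.5,0,0,0,0,0],[-0.5,0,0,0,0,0],[-0.5,0,0,0,0,0],[-0.5,0,0,0,0,0],[0,0,0,-0.9,0,0],[0,0,0,-1,0,0],[0,0,0,-1,0,0],[0,0,0,-1,0,0],[0,0,0,-0.8,0,0]]])

```text
time_s: 17.15
tcp_pos: [0.4203, -0.038, 0.2344]
orientation: [0.501, 0.499, 0.501, -0.499]
wrist_force: [-0.7, -0.2, -1.6]
width: 0.115
```

Run:
```python
from h import *
go([.57,-.0995,.2375],0.1)
```

```text
tcp [ 0.4203 -0.038   0.2344] jaw ang 0.21 tilt [-1. -0.  0.] d_tool mm [ -3.1 149.5  62. ] units [-0.08  3.74  1.55] F [-0.7 -0.2 -1.6] w 0.115 t 17.1 q [ 0.35 -0.11 -0.34  1.92 -0.04  1.33  0.03]
turn about tool x deg 0.11 units 0.02
```

Emit:
carry_out(moves=[[[-0.01,0.2,0.1,0,0,0],[-0.01,0.4,0.17,0,0,0],[-0.01,0.5,0.2,0,0,0],[-0.01,0.5,0.2,0,0,0],[-0.01,0.5,0.2,0,0,0],[-0.01,0.5,0.2,0,0,0],[-0.01,0.5,0.2,0,0,0],[-0.01,0.4,0.17,0,0,0],[0,0.24,0.11,0,0,0],[0,0,0,0,0,0]]])

```text
time_s: 18.15
tcp_pos: [0.5707, -0.1007, 0.237]
orientation: [-0.499, -0.5, -0.5, 0.501]
wrist_force: [-0.2, -0.0, -1.4]
width: 0.114
```

```bash
cat > ap.py <<'E'
from h import *
import sys
n=sys.argv[1]
go([.6829,float(sys.argv[2]),.2375],0.1)
s=snap('top'); crop(s['img'],(225,95,405,245),4,n+'t'); s=snap('side'); crop(s['img'],(150,150,330,345),4,n+'s')
E
python3 ap.py g -.0995
```

```text
tcp [ 0.5707 -0.1007  0.237 ] jaw ang -0.11 tilt [-1.    -0.001 -0.   ] d_tool mm [ -0.6 112.2  -1.4] units [-0.01  2.8  -0.04] F [-0.2 -0.  -1.4] w 0.114 t 18.1 q [ 0.35  0.24 -0.3   1.55  0.07  1.36  0.04]
turn about tool x deg -0.21 units -0.04
```

View pics/gt.png

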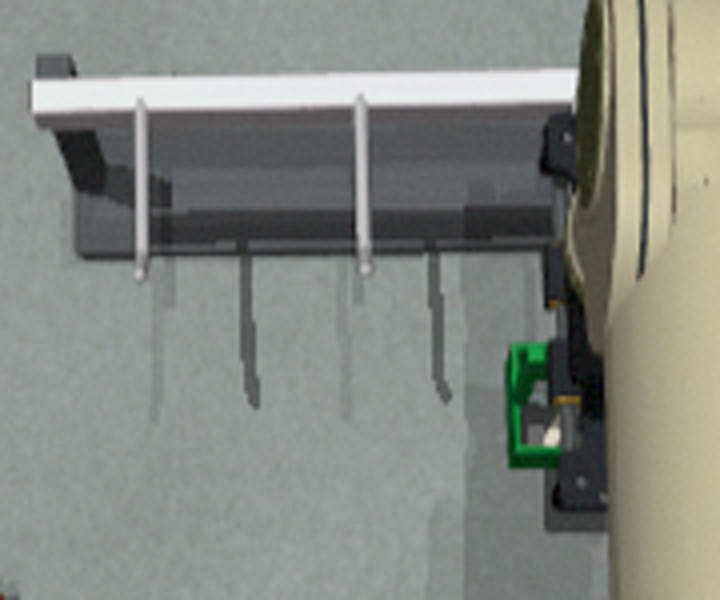

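View pics/gs.png

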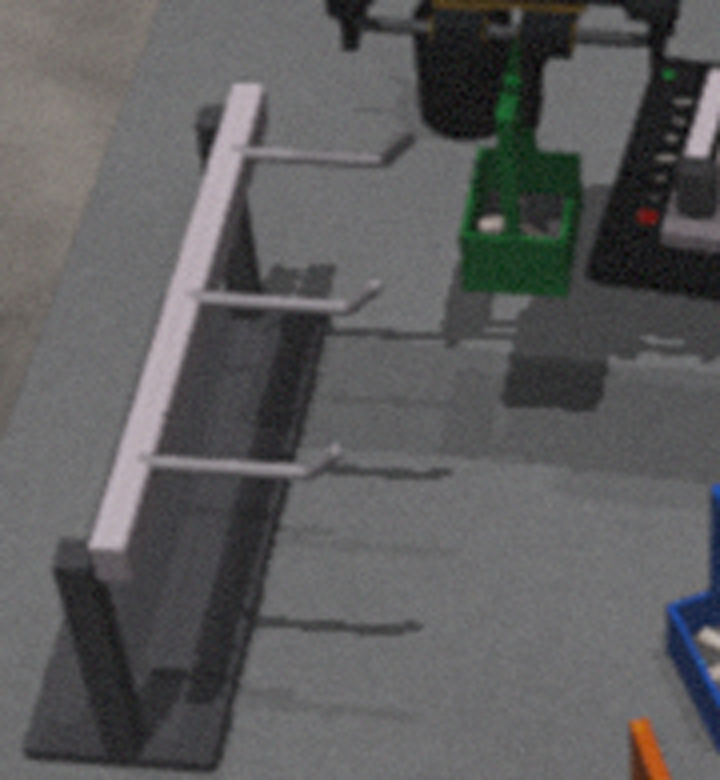

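Emit:
carry_out(moves=[[[0,0.2,-0.04,0,0,0],[0,0.3,0,0,0,0],[0,0.3,0,0,0,0],[0,0.3,0,0,0,0],[0,0.3,0,0,0,0],[0,0.3,0,0,0,0],[0,0.3,0,0,0,0],[0,0.3,0,0,0,0],[0,0.3,0,0,0,0],[0,0.2,0,0,0,0]]])

```text
time_s: 19.25
tcp_pos: [0.6827, -0.0978, 0.2378]
orientation: [0.5, 0.5, 0.5, -0.5]
wrist_force: [-1.5, -0.2, -2.3]
width: 0.112
```

```bash
python3 ap.py g2 -.0995
```

```text
tcp [ 0.6827 -0.0978  0.2378] jaw ang 0.02 tilt [-1.  0. -0.] d_tool mm [0.3 0.2 1.7] units [0.01 0.01 0.04] F [-1.5 -0.2 -2.3] w 0.112 t 19.2 q [ 0.27  0.49 -0.29  1.23  0.13  1.44 -0.  ]
turn about tool x deg -0.08 units -0.02
```

View pics/g2s.png

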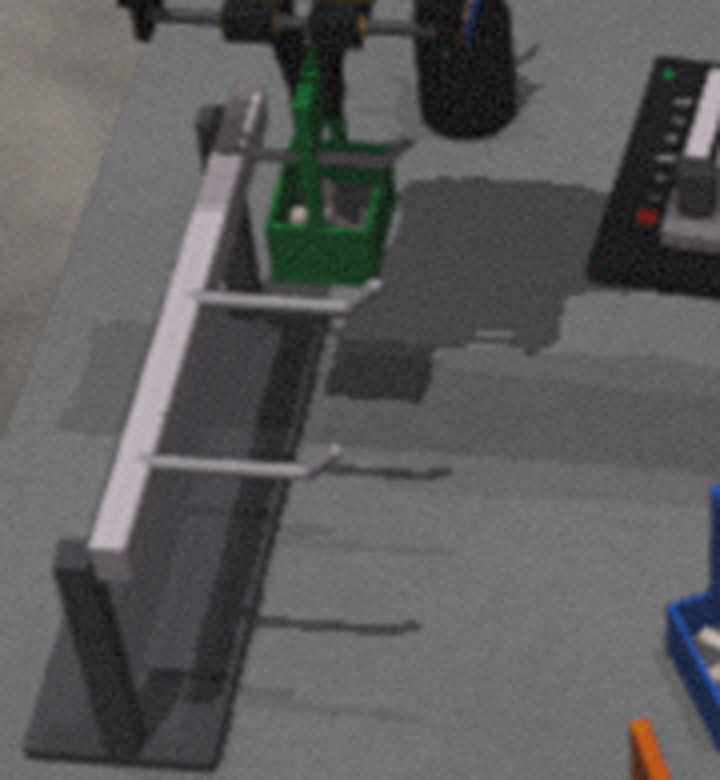

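Emit:
carry_out(moves=[[[0.1,0,0.04,0,0,0],[0.1,0,0,0,0,0],[0.1,0,0,0,0,0],[0.1,0,0,0,0,0],[0.1,0,0,0,0,0],[0.1,0,0,0,0,0],[0.05,0,0,0,0,0],[0,0,0,0,0,0],[0,0,0,0,0,0],[0,0,0,0,0,0]]])

```text
time_s: 20.35
tcp_pos: [0.6822, -0.0999, 0.212]
orientation: [0.5, 0.5, 0.5, -0.5]
wrist_force: [0.6, -0.2, -1.8]
width: 0.113
```

Emit:
carry_out(moves=[[[0.04,0,0,0,0,0],[0.04,0,0,0,0,0],[0.03,0,0,0,0,0],[0,0,0,0,0,0],[0,0,0,0,0,0],[0,0,0,0,0,0],[0,0,0,0,0,0],[0,0,0,0,0,0],[0,0,0,0,0,0],[0,0,0,0,0,0]]])

```text
time_s: 21.35
tcp_pos: [0.682, -0.1, 0.2074]
orientation: [0.5, 0.5, 0.5, -0.5]
wrist_force: [-1.3, 0.2, 0.2]
width: 0.113
```

Emit:
carry_out(moves=[[[0,0,0,0,0,0],[0,0,0,0,0,0],[0,0,0,0,0,0],[0,0,0,0,0,0],[0,0,0,0,0,0],[0,0,0,0,0,0],[-0.1,0,0,0,0,0],[-0.2,0,0,0,0,0],[-0.3,0,0,0,0,0],[-0.4,0,0,0,0,0]]], grip=0.3)

```text
time_s: 22.35
tcp_pos: [0.6819, -0.1, 0.2484]
orientation: [0.5, 0.5, 0.5, -0.5]
wrist_force: [-0.4, 0.2, -0.3]
width: 0.354
```

Emit:
carry_out(moves=[[[-0.5,0,0,0,0,0],[-0.5,0,0,0,0,0],[-0.5,0,0,0,0,0],[0,-0.5,0,0,0,0],[0,-0.5,0,0,0,0],[0,-0.5,0,0,0,0],[0,-0.5,0,0,0,0],[0,-0.5,0,0,0,0],[0,-0.5,0,0,0,0],[0,0,0,0,0,0]]])

```text
time_s: 23.35
tcp_pos: [0.5608, -0.1003, 0.3095]
orientation: [0.501, 0.5, 0.499, -0.5]
wrist_force: [1.5, -0.7, 0.8]
width: 0.346
```

```bash
sed -i "s/^def fit(/def fit(/" bask.py
cat > both.py <<'E'
from bask import *
import sys
st=snap('top','full_t'+sys.argv[1]); ss=snap('side','full_s'+sys.argv[1])
go([.42,.11,.103],27)
E
python3 both.py 1
```

```text
tcp [ 0.5623 -0.1     0.3087] jaw ang -0.0 tilt [-1.     0.002  0.001] d_tool mm [ 205.3 -142.7 -210.1] units [ 5.13 -3.57 -5.25] F [-0.5 -1.   0.4] w 0.353 t 23.4 q [ 0.35  0.2  -0.3   1.46  0.06  1.49  0.05]
turn about tool x deg -27.0 units -5.4
```

View pics/full_s1.png

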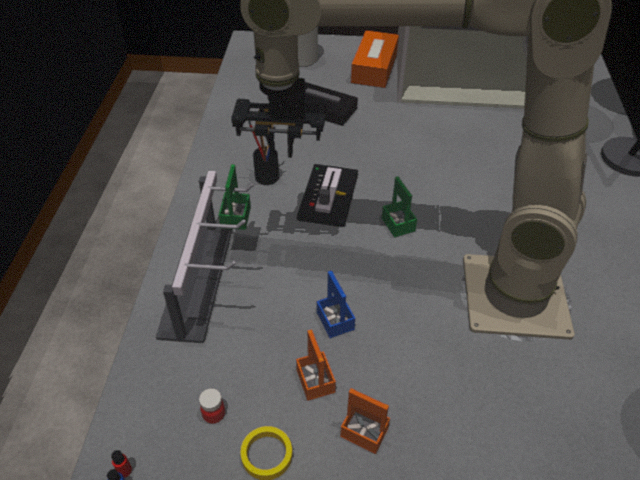

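View pics/full_t1.png

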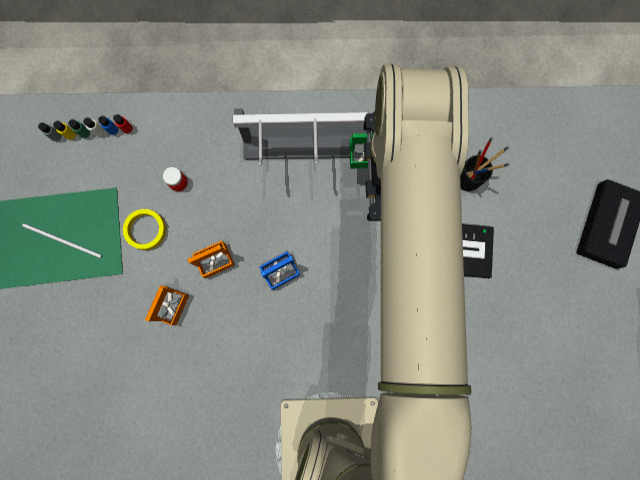

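Emit:
carry_out(moves=[[[0,-0.36,-0.53,0,0,0],[0,-0.36,-0.53,0,0,0],[0,-0.36,-0.53,0,0,0],[0,-0.36,-0.53,0,0,0],[0,-0.36,-0.53,0,0,0],[0,-0.36,-0.53,0,0,0],[0,-0.36,-0.53,0,0,0],[0,-0.36,-0.53,0,0,0],[0,-0.36,-0.53,0,0,0],[0,-0.35,-0.53,0,0,0]]], grip=-1)

```text
time_s: 24.45
tcp_pos: [0.4184, 0.1133, 0.3079]
orientation: [0.5, 0.5, 0.5, -0.5]
wrist_force: [-0.6, 0.8, 0.1]
width: 0.994
```

Emit:
carry_out(moves=[[[0,0,0,-0.7,0,0],[0,0,0,-0.7,0,0],[0,0,0,-0.7,0,0],[0,0,0,-0.7,0,0],[0,0,0,-0.7,0,0],[0,0,0,-0.7,0,0],[0,0,0,-0.7,0,0],[0,0,0,-0.5,0,0],[0,0,0,0,0,0],[0,0,0,0,0,0]]])

```text
time_s: 25.45
tcp_pos: [0.4188, 0.1123, 0.3076]
orientation: [0.603, 0.37, 0.603, -0.37]
wrist_force: [-0.5, -0.5, 0.6]
width: 1.0
```

Run:
```python
from bask import *
ss=snap('side'); st=snap('top')
x,f,M=fit([ss],'blue',[.421,.111,.45]); print(x,f)
x,f,M=fit([st],'blue',[.421,.111,.45]); print('top',x,f)
go([.421,.1108,.103],27)
snap('wrist','w5')
```

```text
[0.42068505 0.1115145  0.41486299] 0.2210480799614163
top [0.421 0.111 0.45 ] inf
tcp [0.4186 0.1122 0.3075] jaw ang 26.96 tilt [-1.  0. -0.] d_tool mm [204.5   1.4   2.3] units [5.11 0.04 0.06] F [0.  0.3 0. ] w 0.997 t 25.6 q [ 0.15 -0.11 -0.47  1.77 -0.05  1.48  0.16]
turn about tool x deg -0.04 units -0.01bask.py:27: RuntimeWarning: divide by zero encountered in scalar divide
  return sum(np.abs(render(s,p)-k).sum()/k.sum() for s,k in zip(views,M))
  np.max(np.abs(fsim[0] - fsim[1:])) <= fatol):
```

View pics/w5.png

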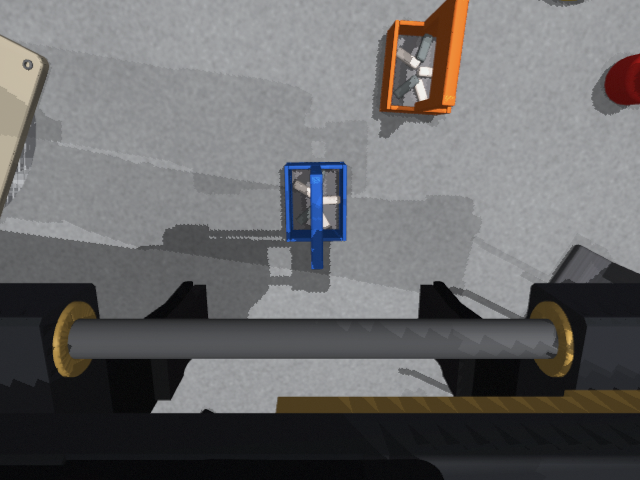

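Emit:
carry_out(moves=[[[0.6,0.04,0.05,0,0,0],[0.6,0,0,0,0,0],[0.6,0,0,0,0,0],[0.6,0,0,0,0,0],[0.6,0,0,0,0,0],[0.6,0,0,0,0,0],[0.6,0,0,0,0,0],[0.5,0,0,0,0,0],[0.3,0,0,0,0,0],[0.1,0,0,0,0,0]]])

```text
time_s: 26.6
tcp_pos: [0.4203, 0.1108, 0.1025]
orientation: [0.602, 0.369, 0.603, -0.37]
wrist_force: [0.2, -0.7, 0.1]
width: 1.0
```

Emit:
carry_out(moves=[[[0,0,0,0,0,0],[0,0,0,0,0,0],[0,0,0,0,0,0],[0,0,0,0,0,0],[0,0,0,0,0,0],[0,0,0,0,0,0],[0,0,0,0,0,0],[0,0,0,0,0,0],[0,0,0,0,0,0],[0,0,0,0,0,0]]], grip=1, force=25)

```text
time_s: 27.6
tcp_pos: [0.4208, 0.1109, 0.1033]
orientation: [0.603, 0.369, 0.603, -0.369]
wrist_force: [0.3, -0.0, -0.8]
width: 0.172
```

Emit:
carry_out(moves=[[[0,0,0,0,0,0],[0,0,0,0,0,0],[0,0,0,0,0,0],[0,0,0,0,0,0],[0,0,0,0,0,0],[-0.1,0,0,0,0,0],[-0.2,0,0,0,0,0],[-0.3,0,0,0,0,0],[-0.3,0,0,0,0,0],[-0.3,0,0,0,0,0]]])

```text
time_s: 28.6
tcp_pos: [0.421, 0.111, 0.1529]
orientation: [0.603, 0.37, 0.603, -0.369]
wrist_force: [-0.3, -0.5, -1.9]
width: 0.115
```

Run:
```python
from h import *
go([.421,.1108,.2375],0.1)
snap('wrist','w6')
```

```text
tcp [0.421  0.111  0.1529] jaw ang 27.01 tilt [-1.     0.001  0.   ] d_tool mm [-84.6  -0.    0.2] units [-2.12 -0.    0.01] F [-0.3 -0.5 -1.9] w 0.115 t 28.6 q [ 0.14 -0.01 -0.5   2.   -0.    1.14  0.12]
turn about tool x deg 26.91 units 5.38
```

View pics/w6.png

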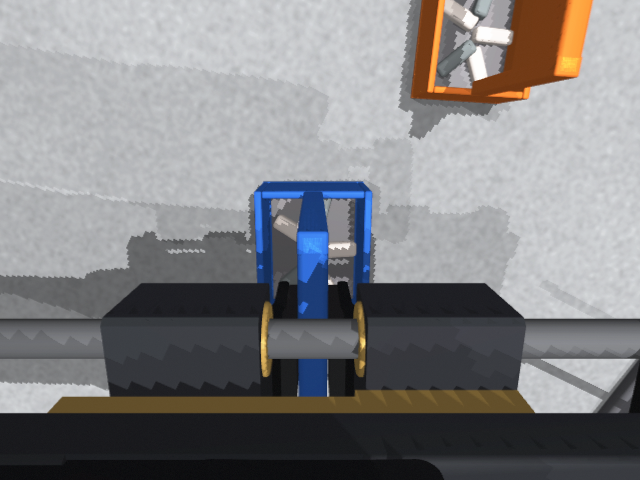

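Emit:
carry_out(moves=[[[-0.5,0,0,0,0,0],[-0.5,0,0,0,0,0],[-0.5,0,0,0,0,0],[-0.5,0,0,0.5,0,0],[-0.1,0,0,0.8,0,0],[0,0,0,0.9,0,0],[0,0,0,0.9,0,0],[0,0,0,0.9,0,0],[0,0,0,0.9,0,0],[0,0,0,0.5,0,0]]])

```text
time_s: 29.65
tcp_pos: [0.4208, 0.111, 0.2357]
orientation: [0.499, 0.501, 0.499, -0.501]
wrist_force: [-0.3, 0.1, -1.9]
width: 0.113
```

Run:
```python
from h import *
go([.57,.0205,.2383],0.1)
```

```text
tcp [0.4208 0.111  0.2357] jaw ang -0.17 tilt [-1.  0.  0.] d_tool mm [ -2.5 149.5  90. ] units [-0.06  3.74  2.25] F [-0.3  0.1 -1.9] w 0.113 t 29.6 q [ 0.17 -0.08 -0.5   1.88 -0.04  1.33 -0.32]
turn about tool x deg -0.27 units -0.05
```

Emit:
carry_out(moves=[[[-0.02,0.2,0.12,-0.05,0,0],[-0.02,0.4,0.24,0,0,0],[-0.02,0.5,0.3,0,0,0],[0,0.5,0.3,0,0,0],[0,0.5,0.3,0,0,0],[0,0.5,0.3,0,0,0],[0,0.5,0.3,0,0,0],[0,0.4,0.24,0,0,0],[0,0.24,0.15,0,0,0],[0,0,0,0,0,0]]])

```text
time_s: 30.65
tcp_pos: [0.5715, 0.0203, 0.2373]
orientation: [0.501, 0.499, 0.501, -0.499]
wrist_force: [0.3, -0.1, -1.1]
width: 0.111
```

```bash
python3 ap.py b .0205
```

```text
tcp [0.5715 0.0203 0.2373] jaw ang 0.21 tilt [-1.    -0.001  0.   ] d_tool mm [ -0.3 111.4   0.2] units [-0.01  2.78  0.  ] F [ 0.3 -0.1 -1.1] w 0.111 t 30.6 q [ 0.23  0.24 -0.4   1.57  0.09  1.36 -0.18]
turn about tool x deg 0.11 units 0.02
```

View pics/bs.png

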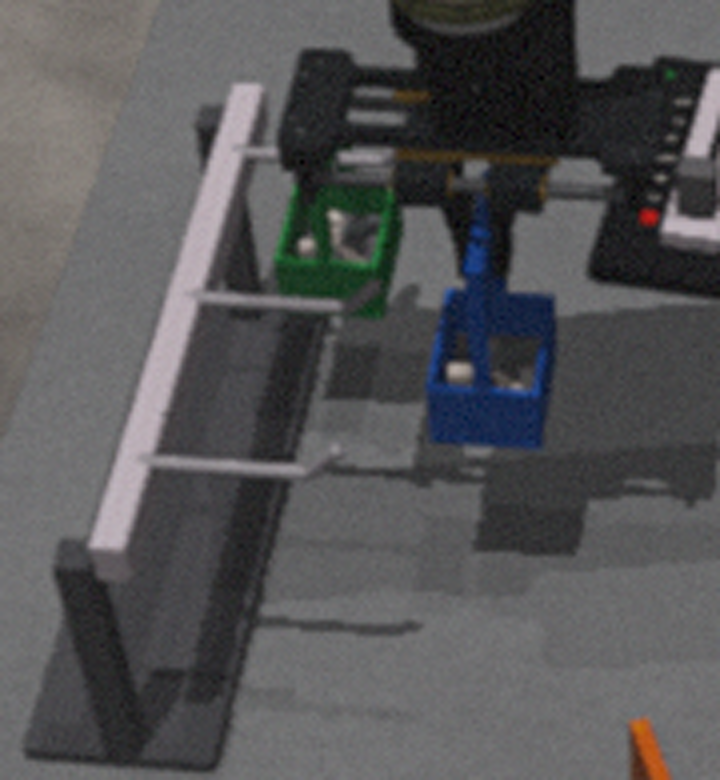

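Emit:
carry_out(moves=[[[0,0.2,0,0,0,0],[0,0.3,0,0,0,0],[0,0.3,0,0,0,0],[0,0.3,0,0,0,0],[0,0.3,0,0,0,0],[0,0.3,0,0,0,0],[0,0.3,0,0,0,0],[0,0.3,0,0,0,0],[0,0.3,0,0,0,0],[0,0.18,0,0,0,0]]])

```text
time_s: 31.75
tcp_pos: [0.6825, 0.0227, 0.2377]
orientation: [0.501, 0.499, 0.501, -0.499]
wrist_force: [-0.4, 0.6, -1.6]
width: 0.113
```

```bash
python3 ap.py b2 .0205
```

```text
tcp [0.6825 0.0227 0.2377] jaw ang 0.3 tilt [-1.  0. -0.] d_tool mm [0.2 0.3 2.2] units [0.01 0.01 0.06] F [-0.4  0.6 -1.6] w 0.113 t 31.8 q [ 0.15  0.48 -0.38  1.25  0.17  1.44 -0.2 ]
turn about tool x deg 0.2 units 0.04
```

View pics/b2s.png

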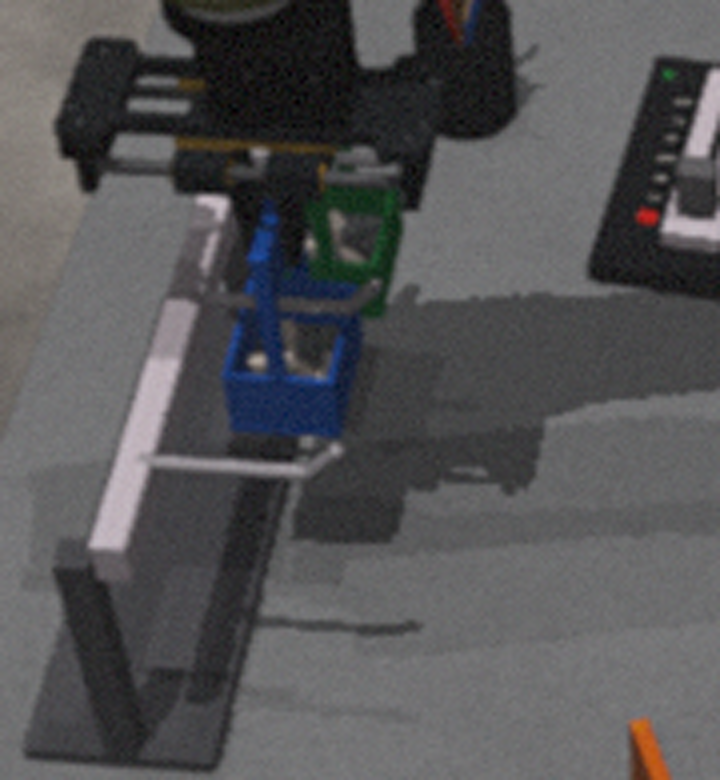

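Emit:
carry_out(moves=[[[0.1,0,0.05,0,0,0],[0.1,0,0,0,0,0],[0.1,0,0,0,0,0],[0.1,0,0,0,0,0],[0.1,0,0,0,0,0],[0.1,0,0,0,0,0],[0.05,0,0,0,0,0],[0,0,0,0,0,0],[0,0,0,0,0,0],[0,0,0,0,0,0]]])

```text
time_s: 32.85
tcp_pos: [0.6821, 0.0201, 0.212]
orientation: [0.501, 0.499, 0.501, -0.499]
wrist_force: [0.8, -0.0, -1.6]
width: 0.112
```

Emit:
carry_out(moves=[[[0.04,0,0,0,0,0],[0.03,0,0,0,0,0],[0.03,0,0,0,0,0],[0,0,0,0,0,0],[0,0,0,0,0,0],[0,0,0,0,0,0],[0,0,0,0,0,0],[0,0,0,0,0,0],[0,0,0,0,0,0],[0,0,0,0,0,0]]])

```text
time_s: 33.85
tcp_pos: [0.682, 0.0201, 0.2079]
orientation: [0.501, 0.499, 0.501, -0.499]
wrist_force: [-1.8, -0.0, 3.5]
width: 0.107
```

Emit:
carry_out(moves=[[[-0.02,0,0,0,0,0],[0,0,0,0,0,0],[0,0,0,0,0,0],[0,0,0,0,0,0],[0,0,0,0,0,0],[0,0,0,0,0,0],[-0.1,0,0,0,0,0],[-0.2,0,0,0,0,0],[-0.3,0,0,0,0,0],[-0.4,0,0,0,0,0]]], grip=0.3)

```text
time_s: 34.85
tcp_pos: [0.6818, 0.0201, 0.2496]
orientation: [0.501, 0.499, 0.501, -0.499]
wrist_force: [0.7, -0.7, -0.6]
width: 0.348
```

Emit:
carry_out(moves=[[[-0.5,0,0,0,0,0],[-0.5,0,0,0,0,0],[-0.5,0,0,0,0,0],[0,-0.5,0,0,0,0],[0,-0.5,0,0,0,0],[0,-0.5,0,0,0,0],[0,-0.5,0,0,0,0],[0,-0.5,0,0,0,0],[0,-0.5,0,0,0,0],[0,0,0,0,0,0]]])

```text
time_s: 35.85
tcp_pos: [0.5607, 0.0198, 0.3107]
orientation: [0.502, 0.499, 0.5, -0.498]
wrist_force: [0.2, 0.3, 0.5]
width: 0.352
```

Run:
```python
from bask import *
st=snap('top','full_t2'); ss=snap('side','full_s2')
v=[st,ss]
for n,w in (('both',v),('top',[st]),('side',[ss])):
    x,f,M=fit(w,'orange',[.4522,.2717,.41]); print(n,x.round(4),f)
go([.4522,.2717,.103],24)
```

```text
both [0.4522 0.2717 0.4049] 0.3871236564112362
top [0.4524 0.2714 0.4175] 0.1769837949404513
side [0.4518 0.2722 0.3704] 0.19777475235904415
tcp [0.5622 0.0195 0.3098] jaw ang 0.25 tilt [-1.     0.002  0.   ] d_tool mm [ 206.5 -109.3 -252.8] units [ 5.16 -2.73 -6.32] F [-0.5 -1.  -0.5] w 0.349 t 36.0 q [ 0.23  0.19 -0.41  1.47  0.07  1.5  -0.17]
turn about tool x deg -23.75 units -4.75
```

View pics/full_s2.png

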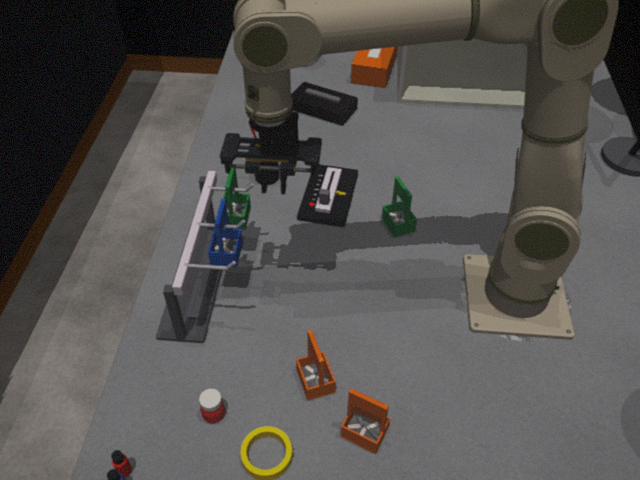

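View pics/full_t2.png

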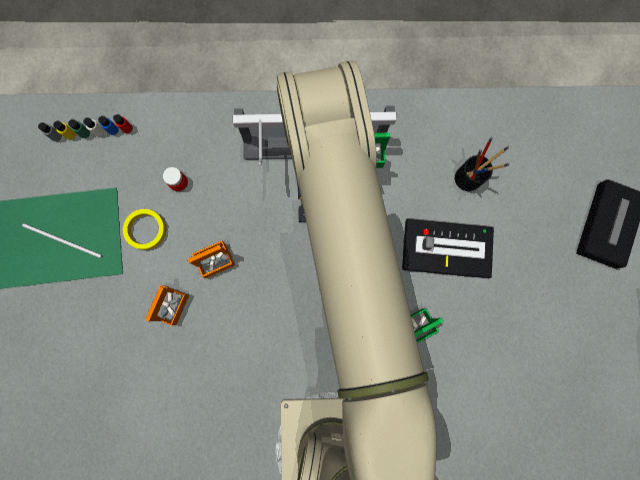

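Emit:
carry_out(moves=[[[0,-0.27,-0.63,0,0,0],[0,-0.27,-0.63,0,0,0],[0,-0.27,-0.63,0,0,0],[0,-0.27,-0.63,0,0,0],[0,-0.27,-0.63,0,0,0],[0,-0.27,-0.63,0,0,0],[0,-0.27,-0.63,0,0,0],[0,-0.27,-0.63,0,0,0],[0,-0.27,-0.63,0,0,0],[0,-0.27,-0.63,0,0,0]]], grip=-1)

```text
time_s: 36.95
tcp_pos: [0.453, 0.2724, 0.3089]
orientation: [0.501, 0.499, 0.501, -0.499]
wrist_force: [-0.0, -0.7, 0.7]
width: 0.991
```

Emit:
carry_out(moves=[[[0,0,0,-0.6,0,0],[0,0,0,-0.6,0,0],[0,0,0,-0.6,0,0],[0,0,0,-0.6,0,0],[0,0,0,-0.6,0,0],[0,0,0,-0.6,0,0],[0,0,0,-0.6,0,0],[0,0,0,-0.5,0,0],[0,0,0,0,0,0],[0,0,0,0,0,0]]])

```text
time_s: 37.95
tcp_pos: [0.4532, 0.2713, 0.3087]
orientation: [0.592, 0.387, 0.592, -0.387]
wrist_force: [-0.2, -0.8, -0.6]
width: 1.001
```

Run:
```python
from bask import *
ss=snap('side')
x,f,M=fit([ss],'orange',[.4522,.2717,.41]); print(x.round(4),f)
go([.4522,.2717,.103],24)
snap('wrist','w7')
```

```text
[0.4517 0.2721 0.3704] 0.19631629187988045
tcp [0.4531 0.2713 0.3086] jaw ang 23.69 tilt [-1.  0. -0.] d_tool mm [205.6  -0.7  -0.7] units [ 5.14 -0.02 -0.02] F [ 0.5  0.5 -1.1] w 0.995 t 38.0 q [-0.04  0.13 -0.64  1.55  0.08  1.49 -0.27]
turn about tool x deg -0.31 units -0.06
```

View pics/w7.png

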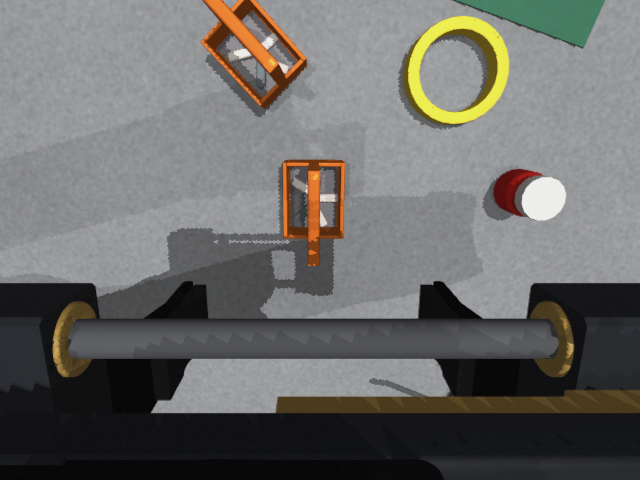

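Emit:
carry_out(moves=[[[0.6,-0.01,-0.02,0,0,0],[0.6,0,0,0,0,0],[0.6,0,0,0,0,0],[0.6,0,0,0,0,0],[0.6,0,0,0,0,0],[0.6,0,0,0,0,0],[0.6,0,0,0,0,0],[0.5,0,0,0,0,0],[0.3,0,0,0,0,0],[0.13,0,0,0,0,0]]])

```text
time_s: 39.05
tcp_pos: [0.4518, 0.2714, 0.1024]
orientation: [0.592, 0.386, 0.592, -0.387]
wrist_force: [-0.4, -0.2, -0.7]
width: 0.996
```

Emit:
carry_out(moves=[[[0,0,0,0,0,0],[0,0,0,0,0,0],[0,0,0,0,0,0],[0,0,0,0,0,0],[0,0,0,0,0,0],[0,0,0,0,0,0],[0,0,0,0,0,0],[0,0,0,0,0,0],[0,0,0,0,0,0],[0,0,0,0,0,0]]], grip=1, force=25)

```text
time_s: 40.05
tcp_pos: [0.4521, 0.2716, 0.1033]
orientation: [0.592, 0.386, 0.592, -0.386]
wrist_force: [0.4, 0.1, 0.7]
width: 0.172
```

Emit:
carry_out(moves=[[[0,0,0,0,0,0],[0,0,0,0,0,0],[0,0,0,0,0,0],[0,0,0,0,0,0],[0,0,0,0,0,0],[-0.1,0,0,0,0,0],[-0.2,0,0,0,0,0],[-0.3,0,0,0,0,0],[-0.3,0,0,0,0,0],[-0.3,0,0,0,0,0]]])

```text
time_s: 41.05
tcp_pos: [0.4524, 0.2718, 0.1529]
orientation: [0.592, 0.387, 0.592, -0.386]
wrist_force: [0.6, -0.2, -2.0]
width: 0.109
```

Run:
```python
from h import *
go([.4522,.2717,.2377],0.1)
snap('wrist','w8')
```

```text
tcp [0.4524 0.2718 0.1529] jaw ang 23.76 tilt [-1.     0.001  0.   ] d_tool mm [-84.8  -0.1   0. ] units [-2.12 -0.    0.  ] F [ 0.6 -0.2 -2. ] w 0.109 t 41.0 q [-0.06  0.23 -0.64  1.78  0.15  1.18 -0.33]
turn about tool x deg 23.66 units 4.73
```

View pics/w8.png

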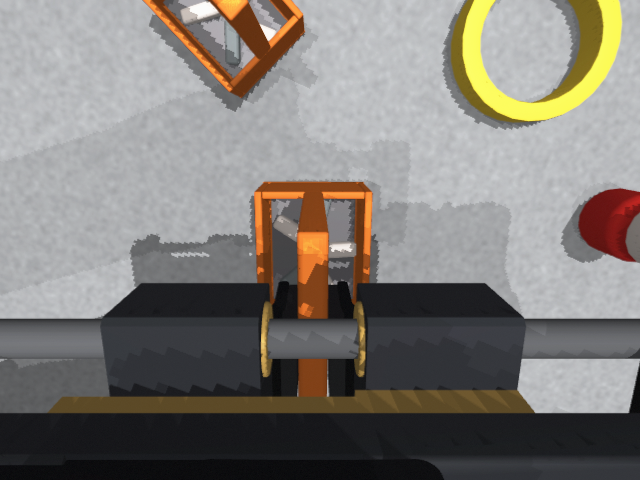

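Emit:
carry_out(moves=[[[-0.5,0,0,0,0,0],[-0.5,0,0,0,0,0],[-0.5,0,0,0,0,0],[-0.5,0,0,0.4,0,0],[-0.12,0,0,0.7,0,0],[0,0,0,0.8,0,0],[0,0,0,0.8,0,0],[0,0,0,0.8,0,0],[0,0,0,0.8,0,0],[0,0,0,0.4,0,0]]])

```text
time_s: 42.1
tcp_pos: [0.4521, 0.2717, 0.2365]
orientation: [0.501, 0.5, 0.5, -0.499]
wrist_force: [-0.2, -0.1, -2.5]
width: 0.112
```

Run:
```python
from h import *
go([.57,.1402,.2383],0.1)
```

```text
tcp [0.4521 0.2717 0.2365] jaw ang 0.11 tilt [-1.  0. -0.] d_tool mm [ -1.7 117.6 131.7] units [-0.04  2.94  3.29] F [-0.2 -0.1 -2.5] w 0.112 t 42.1 q [-0.07  0.16 -0.61  1.67  0.09  1.34 -0.7 ]
turn about tool x deg 0.01 units 0.0
```

Emit:
carry_out(moves=[[[-0.02,0.15,0.17,0,0,0],[-0.02,0.3,0.34,0,0,0],[0,0.4,0.45,0,0,0],[0,0.4,0.45,0,0,0],[0,0.4,0.45,0,0,0],[0,0.4,0.45,0,0,0],[0,0.4,0.45,0,0,0],[0,0.3,0.34,0,0,0],[0,0.19,0.19,0,0,0],[0,0,0,0,0,0]]])

```text
time_s: 43.1
tcp_pos: [0.5711, 0.1392, 0.2375]
orientation: [0.501, 0.499, 0.501, -0.499]
wrist_force: [-0.5, 1.1, -2.2]
width: 0.116
```

```bash
python3 ap.py o .1402
```

```text
tcp [0.5711 0.1392 0.2375] jaw ang 0.16 tilt [-1. -0.  0.] d_tool mm [ -0.  111.8  -0.7] units [-0.    2.8  -0.02] F [-0.5  1.1 -2.2] w 0.116 t 43.1 q [ 0.09  0.28 -0.49  1.52  0.13  1.37 -0.41]
turn about tool x deg 0.06 units 0.01
```

View pics/os.png

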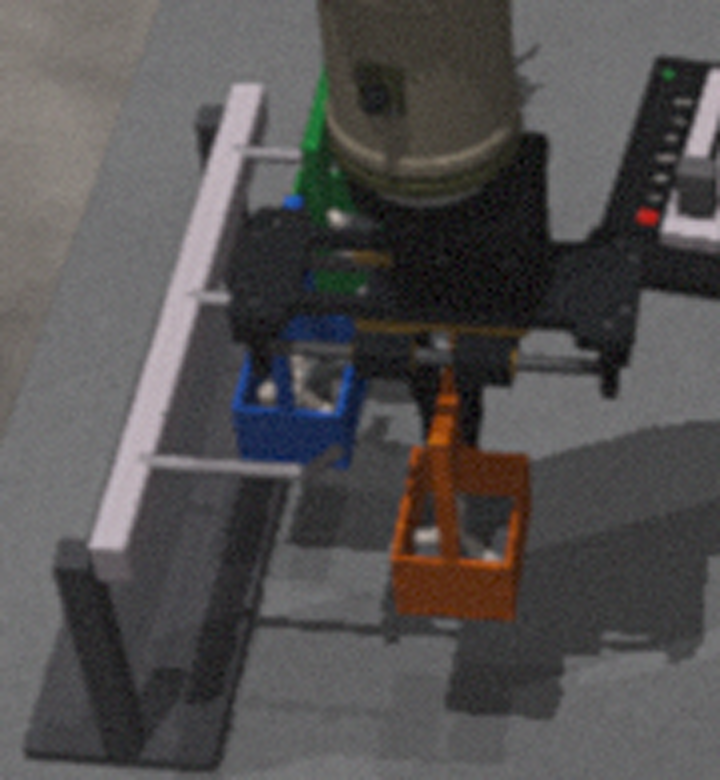

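Emit:
carry_out(moves=[[[0,0.2,0,0,0,0],[0,0.3,0,0,0,0],[0,0.3,0,0,0,0],[0,0.3,0,0,0,0],[0,0.3,0,0,0,0],[0,0.3,0,0,0,0],[0,0.3,0,0,0,0],[0,0.3,0,0,0,0],[0,0.3,0,0,0,0],[0,0.18,0,0,0,0]]])

```text
time_s: 44.2
tcp_pos: [0.6821, 0.1419, 0.2375]
orientation: [0.501, 0.499, 0.501, -0.499]
wrist_force: [-0.0, -0.2, -2.8]
width: 0.111
```

```bash
python3 ap.py o2 .1402
```

```text
tcp [0.6821 0.1419 0.2375] jaw ang 0.31 tilt [-1. -0. -0.] d_tool mm [-0.   0.8  1.7] units [-0.    0.02  0.04] F [-0.  -0.2 -2.8] w 0.111 t 44.2 q [ 0.02  0.53 -0.45  1.2   0.22  1.47 -0.39]
turn about tool x deg 0.21 units 0.04
```

View pics/o2s.png

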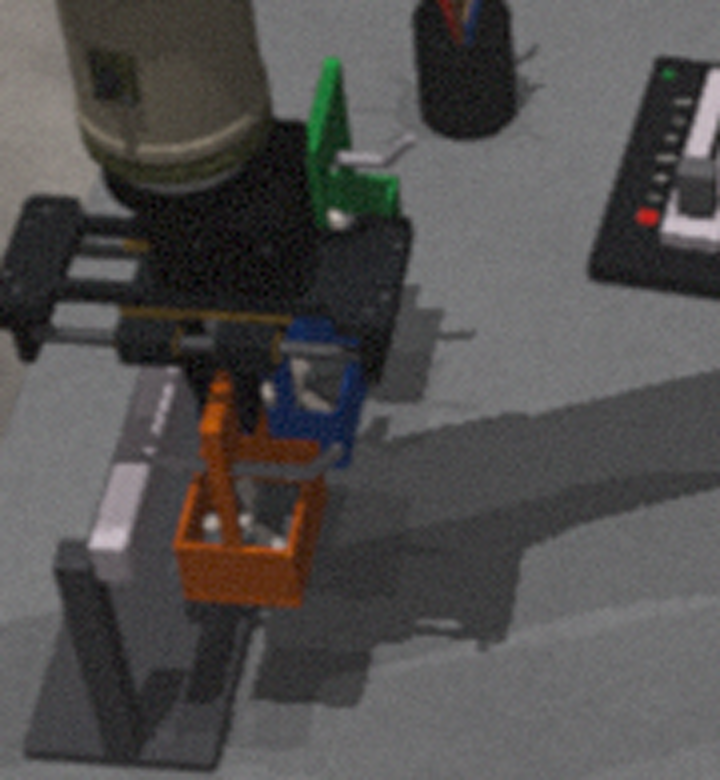

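Emit:
carry_out(moves=[[[0.1,0,0.03,0,0,0],[0.1,0,0,0,0,0],[0.1,0,0,0,0,0],[0.1,0,0,0,0,0],[0.1,0,0,0,0,0],[0.1,0,0,0,0,0],[0.05,0,0,0,0,0],[0,0,0,0,0,0],[0,0,0,0,0,0],[0,0,0,0,0,0]]])

```text
time_s: 45.3
tcp_pos: [0.6816, 0.1399, 0.212]
orientation: [0.501, 0.499, 0.501, -0.499]
wrist_force: [0.2, -0.1, -1.2]
width: 0.112
```

Emit:
carry_out(moves=[[[0.04,0,0,0,0,0],[0.03,0,0,0,0,0],[0.02,0,0,0,0,0],[0,0,0,0,0,0],[0,0,0,0,0,0],[0,0,0,0,0,0],[0,0,0,0,0,0],[0,0,0,0,0,0],[0,0,0,0,0,0],[0,0,0,0,0,0]]])

```text
time_s: 46.3
tcp_pos: [0.6815, 0.1399, 0.2081]
orientation: [0.501, 0.499, 0.501, -0.499]
wrist_force: [0.3, -0.4, -2.1]
width: 0.108
```

Emit:
carry_out(moves=[[[0.02,0,0,0,0,0],[0.01,0,0,0,0,0],[0,0,0,0,0,0],[0,0,0,0,0,0],[0,0,0,0,0,0],[0,0,0,0,0,0],[0,0,0,0,0,0],[0,0,0,0,0,0],[0,0,0,0,0,0],[0,0,0,0,0,0]]])

```text
time_s: 47.3
tcp_pos: [0.6816, 0.1399, 0.2079]
orientation: [0.501, 0.499, 0.501, -0.499]
wrist_force: [-2.2, -1.0, 5.8]
width: 0.109
```

Contact is bearing; release.

Emit:
carry_out(moves=[[[-0.02,0,0,0,0,0],[0,0,0,0,0,0],[0,0,0,0,0,0],[0,0,0,0,0,0],[0,0,0,0,0,0],[0,0,0,0,0,0],[-0.1,0,0,0,0,0],[-0.2,0,0,0,0,0],[-0.3,0,0,0,0,0],[-0.4,0,0,0,0,0]]], grip=0.3)

```text
time_s: 48.3
tcp_pos: [0.6814, 0.1398, 0.2488]
orientation: [0.501, 0.499, 0.501, -0.499]
wrist_force: [-0.3, -0.2, -0.7]
width: 0.348
```

Emit:
carry_out(moves=[[[-0.5,0,0,0,0,0],[-0.5,0,0,0,0,0],[-0.5,0,0,0,0,0],[0,-0.5,0,0,0,0],[0,-0.5,0,0,0,0],[0,-0.5,0,0,0,0],[0,-0.5,0,0,0,0],[0,-0.5,0,0,0,0],[0,-0.5,0,0,0,0],[0,0,0,0,0,0]]])

```text
time_s: 49.3
tcp_pos: [0.5601, 0.14, 0.3099]
orientation: [0.502, 0.499, 0.501, -0.498]
wrist_force: [0.3, 0.6, 1.0]
width: 0.349
```

Run:
```python
from h import *
st=snap('top','full_t3'); ss=snap('side','full_s3')
go([.4732,-.2458,.20],-96.5)
```

```text
tcp [0.5618 0.1393 0.309 ] jaw ang 0.25 tilt [-1.     0.002  0.   ] d_tool mm [108.9 -90.6 384.7] units [ 2.72 -2.26  9.62] F [ 0.6 -0.1 -0.4] w 0.35 t 49.4 q [ 0.09  0.24 -0.5   1.43  0.11  1.51 -0.4 ]
turn about tool x deg -83.25 units -16.65
```

View pics/full_s3.png

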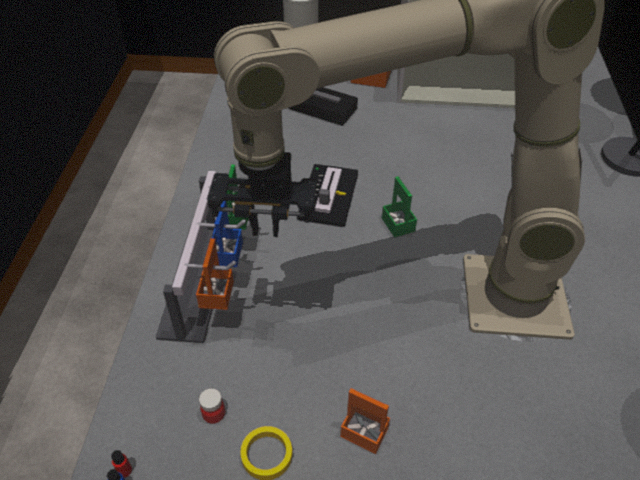

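Emit:
carry_out(moves=[[[0,-0.24,0.96,0,0,0],[0,-0.24,0.96,0,0,0],[0,-0.24,0.96,0,0,0],[0,-0.24,0.96,0,0,0],[0,-0.22,0.96,0,0,0],[0,-0.22,0.96,0,0,0],[0,-0.22,0.96,0,0,0],[0,-0.22,0.96,0,0,0],[0,-0.22,0.96,0,0,0],[0,-0.2,0.96,0,0,0]]])

```text
time_s: 50.4
tcp_pos: [0.4729, -0.2472, 0.3082]
orientation: [0.501, 0.499, 0.501, -0.499]
wrist_force: [1.1, -0.6, -0.9]
width: 0.348
```

Emit:
carry_out(moves=[[[0,0,0,1,0,0],[0,0,0,1,0,0],[0,0,0,1,0,0],[0,0,0,1,0,0],[0,0,0,1,0,0],[0,0,0,1,0,0],[0,0,0,1,0,0],[0,0,0,1,0,0],[0,0,0,1,0,0],[0,0,0,1,0,0]]])

```text
time_s: 51.4
tcp_pos: [0.4735, -0.2456, 0.308]
orientation: [-0.242, -0.664, -0.242, 0.664]
wrist_force: [0.3, 0.5, 0.7]
width: 0.351
```

Emit:
carry_out(moves=[[[0,0,0,1,0,0],[0,0,0,1,0,0],[0,0,0,1,0,0],[0,0,0,1,0,0],[0,0,0,1,0,0],[0,0,0,1,0,0],[0,0,0,1,0,0],[0,0,0,1,0,0],[0,0,0,1,0,0],[0,0,0,0.3,0,0]]])

```text
time_s: 52.4
tcp_pos: [0.4734, -0.2455, 0.3079]
orientation: [-0.039, 0.706, -0.039, -0.706]
wrist_force: [-0.6, -0.1, -0.1]
width: 0.349
```

Run:
```python
from h import *
st=snap('top','full_t4'); ss=snap('side','full_s4'); w=snap('wrist','w9')
crop(st['img'],(225,95,405,205),4,'k1'); crop(ss['img'],(150,150,330,345),4,'k2'); crop(w['img'],(240,100,520,300),2.8,'k3')
go([.4732,-.2458,.05],-96.5)
np.save('w9E.npy',w['extrinsics']); np.save('w9K.npy',w['intrinsics'])
```

```text
tcp [ 0.4731 -0.2453  0.3078] jaw ang -96.13 tilt [-1.  0. -0.] d_tool mm [ 2.578e+02  5.000e-01 -1.000e-01] units [ 6.45  0.01 -0.  ] F [-0.2 -0.9  0.8] w 0.35 t 52.5 q [ 0.49  0.1  -0.11  1.56  0.01  1.48 -1.29]
turn about tool x deg 0.37 units 0.07
```

View pics/k1.png

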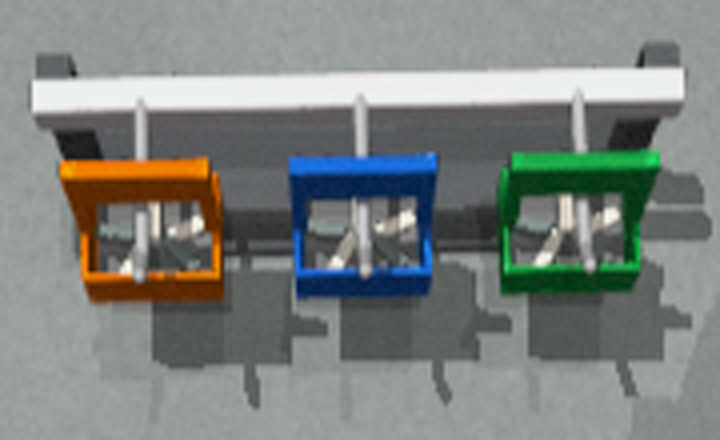

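View pics/k2.png

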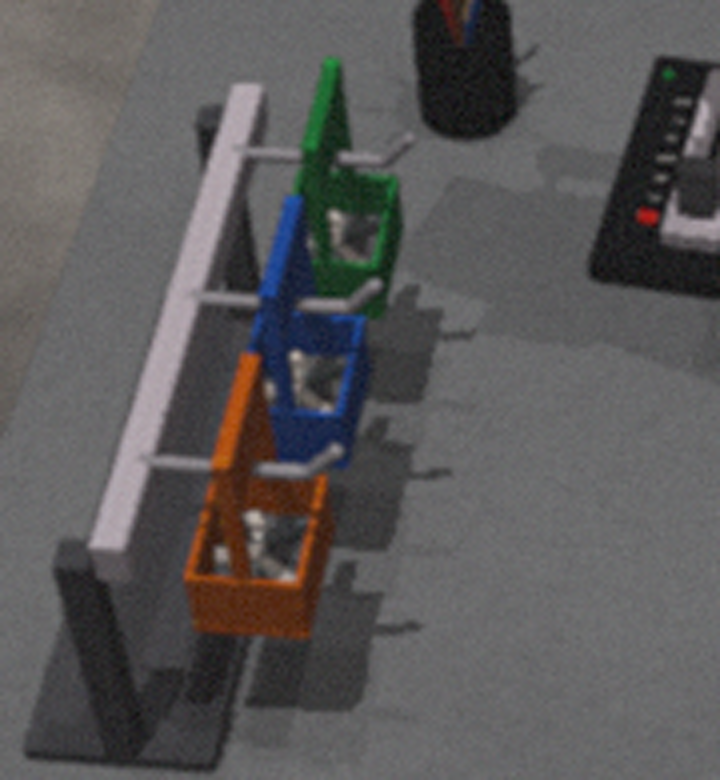

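View pics/k3.png

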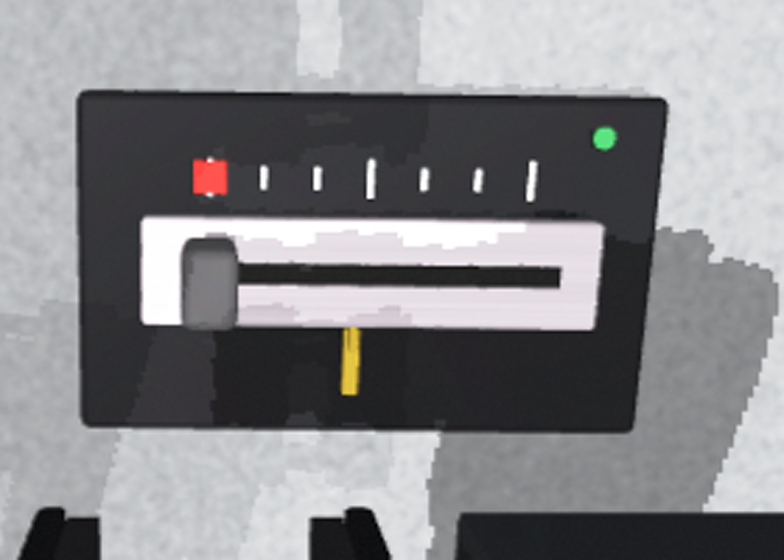

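Run:
```python
from h import *
up=lambda c,off,f: np.array(off)+(np.array(c,float)+.5)/f-.5
w=dict(extrinsics=np.load('w9E.npy'),intrinsics=np.load('w9K.npy'))
A=lambda c,z: unproj(w,up(c,(240,100),2.8),z)
tk=A([(210,177),(264,178),(317,179),(371,179),(424,180),(478,181),(532,181)],.02); print('ticks',tk.round(4).tolist())
e=tk[-1]-tk[0]; print('len',np.linalg.norm(e)); e=-e/np.linalg.norm(e); print('e_y from ticks',e, np.degrees(np.arctan2(e[1],e[0])))
bx=A([(80,92),(667,99),(633,432),(84,426)],.02); print('box',bx.round(4).tolist())
for a,b in ((1,0),(2,3)): d=bx[b]-bx[a]; print('edge',np.linalg.norm(d),np.degrees(np.arctan2(d[1],d[0])))
for a,b in ((3,0),(2,1)): d=bx[b]-bx[a]; print('edge x',np.linalg.norm(d),np.degrees(np.arctan2(d[1],d[0]))+90)
p=A([(351,335),(349,390)],.03); print('pointer',p.round(4).tolist())
e2=np.array([np.cos(np.radians(83.7)),np.sin(np.radians(83.7)),0])
for ee in (e,e2): print('pos of pointer', (.12+(p-tk[0])@ee).round(4), 'tick positions',(.12+(tk-tk[0])@ee).round(4))
# start/full TCP
```

```text
ticks [[0.5109, -0.2511, 0.02], [0.5083, -0.2711, 0.02], [0.5059, -0.2907, 0.02], [0.5037, -0.3107, 0.02], [0.5012, -0.3303, 0.02], [0.4986, -0.3504, 0.02], [0.4965, -0.3704, 0.02]]
len 0.12017858458617141
e_y from ticks [ 0.11988279  0.99278805 -0.        ] 83.11466196265704
box [[0.5465, -0.207, 0.02], [0.5208, -0.4207, 0.02], [0.3945, -0.4063, 0.02], [0.4202, -0.1914, 0.02]]
edge 0.21525339537963117 83.15157304165292
edge 0.21639752421684905 83.17355330477679
edge x 0.1272834529290543 82.98203733721184
edge x 0.12720219495727686 83.49727501394756
pointer [[0.4475, -0.2977, 0.03], [0.4262, -0.2954, 0.03]]
pos of pointer [0.0661 0.0659] tick positions [ 0.12    0.0999  0.0801  0.0599  0.0401  0.02   -0.0002]
pos of pointer [0.0667 0.0667] tick positions [ 0.12    0.0999  0.0801  0.0599  0.0401  0.02   -0.0002]
```

Emit:
carry_out(moves=[[[0.4,0,0,0.15,0,0],[0.8,0,0,0,0,0],[0.8,0,0,0,0,0],[0.8,0,0,0,0,0],[0.8,0,0,0,0,0],[0.8,0,0,0,0,0],[0.8,0,0,0,0,0],[0.7,0,0,0,0,0],[0.4,0,0,0,0,0],[0.15,0,0,0,0,0]]], grip=-1)

```text
time_s: 53.55
tcp_pos: [0.472, -0.2447, 0.048]
orientation: [0.043, -0.705, 0.042, 0.707]
wrist_force: [-0.2, 0.0, -0.0]
width: 0.993
```

Emit:
carry_out(moves=[[[0,0,0,0,0,0],[0,0,0,0,0,0],[0,0,0,0,0,0],[0,0,0,0,0,0],[0,0,0,0,0,0],[0,0,0,0,0,0],[0,0,0,0,0,0],[0,0,0,0,0,0],[0,0,0,0,0,0],[0,0,0,0,0,0]]], grip=1, force=10)

```text
time_s: 54.55
tcp_pos: [0.4726, -0.2466, 0.0499]
orientation: [-0.043, 0.706, -0.044, -0.706]
wrist_force: [-0.1, -6.3, -1.7]
width: 0.231
```

Run:
```python
from h import *
o,p,M=state(); e=np.array([.1199,.9928]); print('e.tcp',p[:2]@e)
F=p[:2]; T=F+e*(-.2422-F@e); go([T[0],T[1],p[2]],-96.89)
```

```text
e.tcp -0.1881713661798657
tcp [ 0.4726 -0.2466  0.0499] jaw ang -97.05 tilt [-1.     0.002 -0.   ] d_tool mm [ 0.1 54.  -0.2] units [ 0.    1.35 -0.  ] F [-0.1 -6.3 -1.7] w 0.231 t 54.5 q [ 0.49  0.3  -0.11  1.89  0.04  0.95 -1.33]
turn about tool x deg -0.16 units -0.03
```

Emit:
carry_out(moves=[[[0,0.1,0,0,0,0],[0,0.2,0,0,0,0],[0,0.25,0,0,0,0],[0,0.25,0,0,0,0],[0,0.25,0,0,0,0],[0,0.2,0,0,0,0],[0,0.1,0,0,0,0],[0,0.03,0,0,0,0],[0,0,0,0,0,0],[0,0,0,0,0,0]]])

```text
time_s: 55.55
tcp_pos: [0.4661, -0.3002, 0.0498]
orientation: [-0.043, 0.706, -0.043, -0.706]
wrist_force: [-0.9, -1.2, 2.4]
width: 0.228
```

Run:
```python
from h import *
o,p,M=state(); e=np.array([.1199,.9928]); print('e.tcp',p[:2]@e,'target -.2422')
go([p[0],p[1],.2],-96.89)
```

```text
e.tcp -0.24216376713207877 target -.2422
tcp [ 0.4661 -0.3002  0.0498] jaw ang -97.0 tilt [-1.     0.001 -0.   ] d_tool mm [-1.502e+02  1.000e-01 -0.000e+00] units [-3.75  0.   -0.  ] F [-0.9 -1.2  2.4] w 0.228 t 55.5 q [ 0.56  0.34 -0.08  1.83  0.03  0.97 -1.23]
turn about tool x deg -0.11 units -0.02
```

Release, raise, and check.

Emit:
carry_out(moves=[[[0,0,0,0,0,0],[0,0,0,0,0,0],[0,0,0,0,0,0],[0,0,0,0,0,0],[0,0,0,0,0,0],[0,0,0,0,0,0],[-0.3,0,0,0,0,0],[-0.6,0,0,0,0,0],[-0.8,0,0,0,0,0],[-0.8,0,0,0,0,0]]], grip=-1)

```text
time_s: 56.55
tcp_pos: [0.466, -0.2998, 0.1517]
orientation: [-0.043, 0.706, -0.043, -0.706]
wrist_force: [-0.4, 0.3, -0.5]
width: 0.982
```

Emit:
carry_out(moves=[[[-1,0,0,0,0,0],[-1,0,0,0,0,0],[-1,0,0,0,0,0],[-0.8,0,0,0,0,0],[0,0,0,0,0,0],[0,0,0,0,0,0],[0,0,0,0,0,0],[0,0,0,0,0,0],[0,0,0,0,0,0],[0,0,0,0,0,0]]])

```text
time_s: 57.55
tcp_pos: [0.466, -0.2998, 0.3012]
orientation: [0.043, -0.706, 0.043, 0.706]
wrist_force: [-0.3, -0.0, 0.3]
width: 1.0
```

Run:
```python
from h import *
st=snap('top','full_t5'); ss=snap('side','full_s5'); w=snap('wrist','w10')
crop(st['img'],(225,95,405,205),4,'m1'); crop(ss['img'],(140,130,370,345),3,'m2'); crop(w['img'],(200,100,480,300),2.8,'m3')
np.save('w10E.npy',w['extrinsics'])
go([.4732,-.2458,.05],-96.5)
```

```text
tcp [ 0.4661 -0.2998  0.3016] jaw ang -96.99 tilt [-1. -0.  0.] d_tool mm [251.6 -54.5  -0.6] units [ 6.29 -1.36 -0.01] F [-0.2  0.7 -0.2] w 1.002 t 57.7 q [ 0.56  0.15 -0.08  1.52  0.01  1.47 -1.21]
turn about tool x deg -0.49 units -0.1
```

View pics/m2.png

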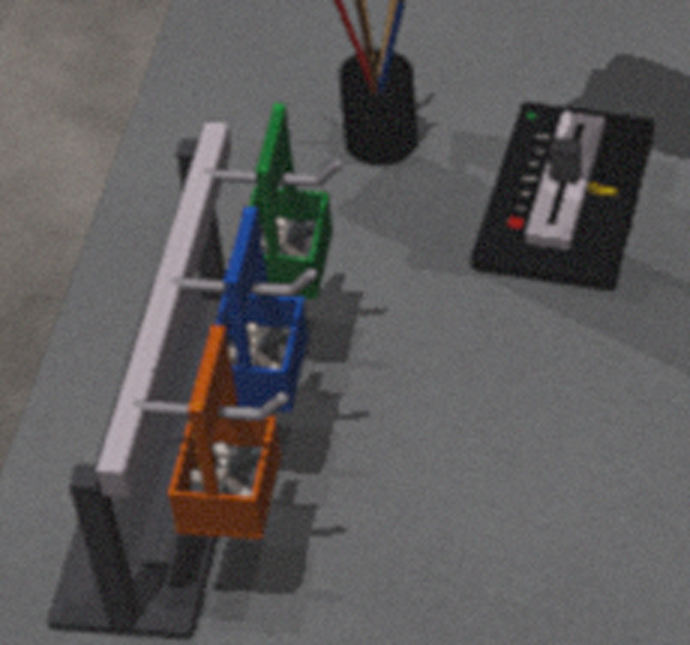

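View pics/m3.png

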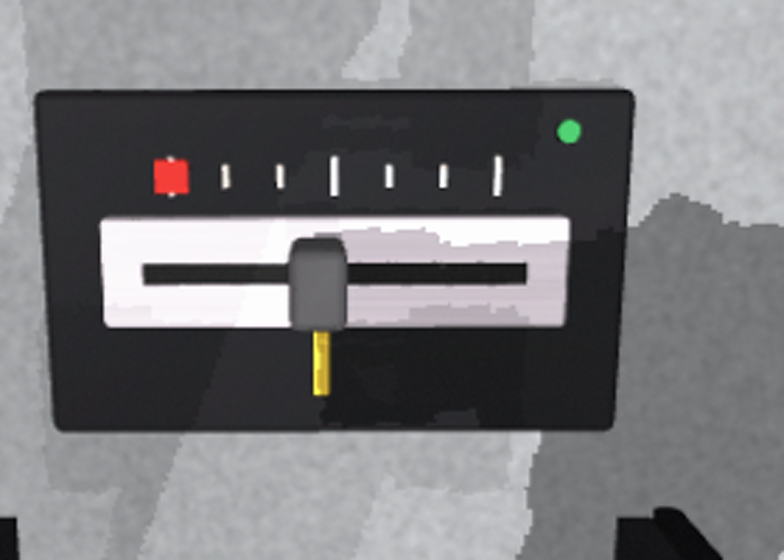

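View pics/full_t5.png

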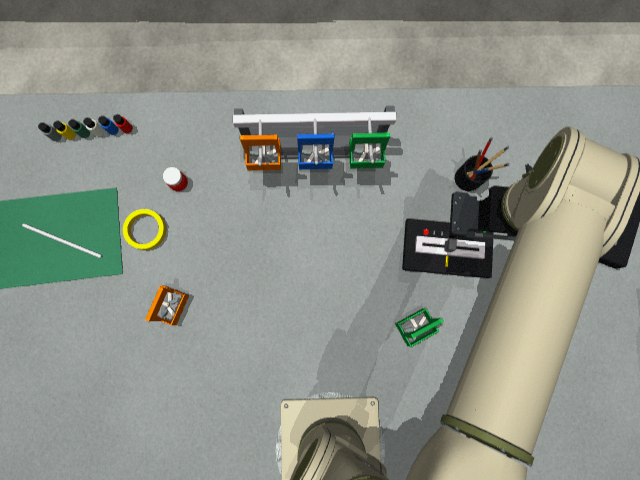

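Run:
```python
from bask import *
st=snap('top'); ss=snap('side')
def rend(s,p):
    m=np.zeros((480,640),np.uint8); Rm=R.from_euler('zy',[p[2],p[3]]).as_matrix()
    for b in BX:
        q=np.array([[b[0]+i*b[3],b[1]+j*b[4],b[2]-.095+k*b[5]] for i in(-1,1) for j in(-1,1) for k in(-1,1)])
        u=proj(s,q@Rm.T+[p[0],p[1],p[4]]).astype(np.float32); h=cv2.convexHull(u)[:,0]
        l=np.zeros_like(m); cv2.fillConvexPoly(l,np.round(h*64).astype(np.int32),255,cv2.LINE_AA,6); m=np.maximum(m,l)
    return m/255.
for c,y in (('orange',.14),('blue',.02),('green',-.1)):
    Ms=[]
    for s in (st,ss):
        k=mask(s['img'],c); ce=proj(s,[[.683,y,.17]])[0]; g=np.zeros_like(k); cv2.circle(g,(int(ce[0]),int(ce[1])),50,1,-1); Ms.append(k*g)
    f=lambda p: sum(np.abs(rend(s,p)-k).sum()/k.sum() for s,k in zip((st,ss),Ms))
    x0=np.array([.683,y,0,0,.2]); sim=np.vstack([x0]+[x0+d for d in np.diag([.01,.01,.1,.1,.008])])
    r=minimize(f,x0,method='Nelder-Mead',options=dict(initial_simplex=sim,maxiter=600)); print(c,'x,y,yaw,tilt,z',r.x.round(4),round(r.fun,2))
```

```text
orange x,y,yaw,tilt,z [ 0.6814  0.139   0.0242 -0.0179  0.1965] 0.38
blue x,y,yaw,tilt,z [ 0.6811  0.0195  0.0328 -0.0228  0.1988] 0.74
green x,y,yaw,tilt,z [ 0.6821 -0.0999  0.067  -0.0253  0.1961] 1.28
```

All three hang within about 2 mm of their hook points and are close to upright, so I'm handing in.

```bash
python3 -c "
from station import job_done,get_obs
print(job_done()); print(get_obs()['time_s'])"
```

```text
the job is handed in; nothing more can be done
None
the job is handed in; nothing more can be done
```

I slid the fader to its end stop and hung the green, blue and orange baskets one to a hook. After the last basket was let go, I slid the fader back to the yellow pointer and raised the open gripper clear. The job was handed in at about 58 s; it reports no verdict.

**Baskets:** my last camera fit put all three within about 2 mm of their hook points in x and y. Tilt was below 0.03 rad. The fitted heights were 1 to 4 mm below the hook level, inside the tolerance. The green fit was the loosest of the three, partly because the blue basket hides it in the side view. I did not measure the baskets' speed; they looked still in the pictures.

**Fader:** its middle was about 1 mm from the pointer in the wrist picture.

**Other things:** the paint jar, tape roll and brush pot were not touched and looked unmoved in the last top picture. The look-alike orange and green baskets were left alone. No basket was seen to be knocked aside.

No check failed. The only disagreement was small: each camera alone put the pointer up to about 3 mm from the value I used.

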